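# Re-lamp the pizza pass heater and check it

### The arm

A 6-joint arm with a two-finger parallel gripper is mounted at the origin on the work surface. World frame = base frame: x ahead of the robot, y to its left, z up, the work surface at z = 0. Lengths are in m, angles in rad, forces in N, time in s.
With the tool pointing down it reaches from about 0.375 to 0.9 m from the base axis. Payload 3.1 kg.
Tool frame: the origin (TCP) lies midway between the tips of the shut fingers; the grasp point (between the pads) lies robot.grip_depth behind it (robot.grip_depth is the distance from the TCP to the grasp point, in m); z points along the fingers, y is the line along which they close (so a half turn about z gives the same grasp; the last joint's range is limited). The gripper opens to 87 mm and grips with 3 to 60 N. Pads are 19 mm wide; open, the fingers measure 117 mm over their backs; the gripper's body (75 mm by 190 mm) begins 51 mm behind the grasp point.
Start: joints at [1, 0.527, 1.433, -0, 1.181, -0.178], TCP at [0.239, 0.578, 0.223] pointing down, gripper open.
Joint ranges: [-3.08, 3.08], [-0.75, 2.2], [0.22, 2.44], [-1.43, 4.57], [0, 2.65], [-2.85, 2.85]. Speed limits (rad/s): [2.79, 2.79, 3.14, 3.14, 3.14, 3.14].

### API

Orientations are given as a unit quaternion [x, y, z, w].
In Python, from rig import robot gives the robot as it stands.
- The arm moves only by the shell command python3 nudge.py 'ROWS' [OPENING] [FORCE]. ROWS is a JSON list of rows, 1 to 20 of them, each of 4 numbers: dx, dy, dz in m, then a turn about the tool's z in rad; each row shifts and turns the commanded pose from where the row before left it, along the tool's axes as they then stand; what a row does not reach is not made up. A row lasts 1/12 s, in which the tool goes at most 0.0417 m and 0.125 rad, less where a joint would pass 70% of its speed; a pose out of reach is approached as far as the arm can. OPENING is the finger opening in m, set as the command begins (- or left out keeps the last). The fingers move at their own pace and stop on an object; FORCE is the grip in N (left out, the last holds). Time passes only in rows, so rows that do not move let the fingers close. It prints the time, the measured TCP pose, the force, the opening and the grip force at its end. Input that does not fit is refused with a message, and nothing moves.
- robot.get_obs(): the state, without advancing time (a new reading comes with each control period).
- robot.camera(name): name is "scene" or "top"; returns a dict with "img" (420x560x3 uint8, red, green, blue), "fx", "fy", "cx", "cy" (pixels), "xyz" and "attitude" of the camera in the world. Camera axes: x right, y down, z forward; pixel columns grow to the right and rows downward; lengths in m; the calibration is good to about 2 mm. A picture is of the moment at which its call begins. There is no depth.
- robot.hand_in(): hands the job in; it is judged then, once.
The state is a dict: "time": time; "q": joint angles; "joint_velocities": joint speeds; "joint_torque": joint torques, N m; "position": TCP position; "tool_rot": TCP orientation; "ft_force": force on the tool from outside, world axes, zero at the start; "moment": the same for the moment, N m; "grip_width": finger opening in m; "grip_force": force on a finger pad.
Only numpy, scipy, OpenCV 4.12 (cv2) and the standard library are available. Lean on these libraries where they do the work, as an engineer would, in place of code of your own. Each camera call takes 0.05 s, during which the arm holds its last target. There are 200 camera calls.

### The job

Re-lamp the pizza pass's heat-lamp head: take every burnt-out, blackened lamp out of it and lay it in the steel pan, then fit all three new ruby lamps, each in a bay of its own, pushing one end against the sprung contact and tipping the other end down into its holder so that it lies level and fully home. Only when that is done, turn the black switch clockwise to its stop, then take the infrared thermometer, hold it steadily aimed at the middle of any one fitted lamp from 10 to 20 cm away for two seconds, and put it back in its stand as it was. Leave the switch on and all the other things on the counter where they are.

Things in the scene. Friction and masses are not known exactly. Their poses are not given: they have to be found in the camera images.
- head: the heat-lamp head, fixed, face up: open steel tray 236 mm (its x) by 190 mm (its y), walls 60 mm high, floor 26 mm high; on its +y flank a red control box, 150 x 72 x 60 mm high. Origin on the counter below the tray's middle, z up. Three lamp bays lie along its x, at y = -50, 0, +50 mm, each a pair of white ceramic holders open on top
- bay0 (a point): middle of the bay at y = -50 mm of the head, where the middle of a fitted lamp comes to be: 62 mm above the counter, axes as the head's. Each holder has a ledge 54 mm high on which a lamp end lies, between two cheeks 21 mm apart and 70 mm high (x -82 to -40 and +40 to +59 mm)
- bay1 (a point): the same for the bay at y = 0. In every bay the +x holder (far from the robot) ends in a rigid contact wall 72 mm high with its face at x = +59 mm. The holders are 32 mm wide; they end at x = -104 and +84 mm; between them (x -40 to +40) fingers have room down to 40 mm height
- bay2 (a point): the same for the bay at y = +50 mm. In every bay the -x holder (near the robot) has a sprung brass contact, 14 x 14 mm, centre 62 mm high, free face at x = -52.5 mm, yielding 14 mm towards -x; the block behind it is 74 mm high. Its push: 2 N at first touch, 5 N with a lamp in, 8.5 N at its stop. Room between the contacts 111.5 mm, or 118 mm with a lamp in
- lamp_a: double-ended ruby heat lamp, a rigid bar 118 mm long, 50 g: dark-red tube 13 mm thick and 82 mm long, white ceramic ends 16 x 16 x 18 mm. Origin at its middle, x along it (both ends are alike). It starts lying on the counter, axis 8 mm up. A new lamp, to be fitted; all three are there
- lamp_b: double-ended ruby heat lamp, a rigid bar 118 mm long, 50 g: dark-red tube 13 mm thick and 82 mm long, white ceramic ends 16 x 16 x 18 mm. Origin at its middle, x along it (both ends are alike). It starts lying on the counter, axis 8 mm up. A new lamp, to be fitted; all three are there
- lamp_c: double-ended ruby heat lamp, a rigid bar 118 mm long, 50 g: dark-red tube 13 mm thick and 82 mm long, white ceramic ends 16 x 16 x 18 mm. Origin at its middle, x along it (both ends are alike). It starts lying on the counter, axis 8 mm up. A new lamp, to be fitted; all three are there
- spent_a: burnt-out lamp, of the same shape and size as the new ones but with a blackened tube (white ceramic ends); at the start it sits fitted in bay0 of the head, or is absent (reads None); one to three of them are there. Origin at its middle, x along it
- spent_b: burnt-out lamp, of the same shape and size as the new ones but with a blackened tube (white ceramic ends); at the start it sits fitted in bay1 of the head, or is absent (reads None); one to three of them are there. Origin at its middle, x along it
- spent_c: burnt-out lamp, of the same shape and size as the new ones but with a blackened tube (white ceramic ends); at the start it sits fitted in bay2 of the head, or is absent (reads None); one to three of them are there. Origin at its middle, x along it
- pan: shallow dark steel pan for the burnt-out lamps, 120 mm (its x) by 180 mm (its y), 45 mm high, walls and floor 4 to 5 mm thick, open on top; it does not move. Origin under its middle, z up
- switch (a joint): turn of the black rotary switch on top of the red control box (rad): near 0 off, growing clockwise seen from above, 1.57 at its stop (on); it stays where it is left; light friction
- switch_grip (a point): 131 mm from the tray's middle along the head's y: the point on the switch's axis at the height to grip its bar; the bar is 42 mm long, 14 mm wide and 32 mm high, its top 104 mm above the counter (this point 97 mm); at 0 it lies along the head's x, and it turns with the switch
- thermometer: yellow and black pistol-shaped infrared thermometer, 220 g. Barrel 130 x 36 mm wide x 42 mm high; black handle 34 x 32 mm near its rear, reaching 100 mm below the barrel's axis. Origin at the barrel's middle: grip there from above, across its width (y). Body axes are level at rest in the stand: z up, x the heading of the nose; the barrel points 35 degrees below x, and stays so when lifted upright
- thermometer_nose (a point): the lens at the tip of the thermometer, 75 mm from its origin along the barrel; this frame's x axis is the line of sight
- stand: the thermometer's stand, fixed: dark base 130 x 70 mm, grey post, black ramp 52 mm wide sloping down 35 degrees towards its x, two small cheeks at the front. Origin on the counter below the rest point, z up. The thermometer rests with its barrel on the ramp and its handle hooked behind the ramp's upper edge, heading along x; it lifts straight up and sets straight down
- oil: green oil bottle, 60 mm wide and 230 mm high, bystander; origin under it
- spice: amber spice jar with a red cap, 48 mm wide and 95 mm high, bystander; origin under it
- dip_pot: small white dip pot, 70 mm wide and 45 mm high, bystander; origin under it
- pizza_wheel: pizza wheel with a black handle, about 220 mm long, lying on the counter, 25 mm high, bystander; x points to the wheel
- timer: white kitchen timer, 50 x 70 x 20 mm, bystander; origin under it
- carton: the lamps' empty cardboard carton, 135 x 55 x 31 mm, bystander; origin under it
- brush: brush lying on the counter, about 200 mm long, bystander; handle towards its -x
- stand_rest (a point): where the thermometer's origin comes to be at rest in the stand, 80 mm above the stand's origin

How it is judged:
By the outcome, as a careful person would: the job done as asked, in the order asked, and still so for the second after the job is handed in, with the robot touching nothing.
Of spent_a, spent_b, spent_c only 1 to 3 are there at a start; the rules pass over those that are not, and their reading is None.
At some moment in a run one of lamp_a, lamp_b, lamp_c may be knocked a few centimetres aside while the robot is not near it.
It also fails if it takes over 210 s, if anything falls off the work surface, if the arm or the gripper's body presses on something with over 40 N, if the wrist force passes 120 N, or if a joint passes its speed limit or range.

## Working session

There is one attempt and no reset: what is moved stays moved. The work goes in short steps, Python scripts to look and compute and a shell command to move; the robot and the scene stay as the last step left them, time stands still between calls to the robot, and variables do not carry over. Pictures are saved under pics/ and viewed, at most 14 in all, crops included, and the job is handed in when it is done.

```bash
ls; mkdir -p pics; python3 - <<'E'
from rig import robot
import cv2,numpy as np
print(robot.grip_depth)
for n in("scene","top"):
    c=robot.camera(n); cv2.imwrite(f"pics/{n}0.png",c["img"][:,:,::-1]); print(n,[c[k] for k in("fx","fy","cx","cy","xyz","attitude")])
print(robot.get_obs())
E
```

```text
nudge.py
pics
rig.py
0.0187
scene [470.4335780419056, 470.4335780419056, 286.30569995641247, 212.67492489123518, array([1.24114121, 0.90463967, 1.01941316]), array([ 0.29420345,  0.85286216, -0.4099591 , -0.13417897])]
top [396.6278305334559, 396.6278305334559, 283.7924360439438, 215.06720020270248, array([ 4.75565052e-01, -3.81679108e-04,  1.04703035e+00]), array([ 0.71286082, -0.69970464,  0.03705158, -0.02949668])]
{'time': 0.1, 'q': array([ 1.00050021e+00,  5.28355721e-01,  1.43377007e+00, -1.16897500e-05,
        1.18140366e+00, -1.78511234e-01]), 'joint_velocities': array([-7.85526199e-05, -1.94596013e-03, -2.25367188e-03, -1.36510223e-04,
        3.06679699e-04,  5.97250891e-04]), 'joint_torque': array([-1.77476732e-04, -4.40982485e+01, -1.77150267e+01,  6.34399289e-02,
        5.34471392e-02, -5.67817528e-05]), 'position': array([0.23827055, 0.57708761, 0.22168154]), 'tool_rot': array([ 1.94639712e-01,  9.80874327e-01, -9.03288552e-04, -3.49128929e-04]), 'ft_force': array([ 0.10795833, -0.32487519, -0.35436632]), 'moment': array([ 0.01920282, -0.02846727, -0.03262807]), 'grip_force': 0.0, 'grip_width': 0.08677228980567273}
```
View pics/scene0.png

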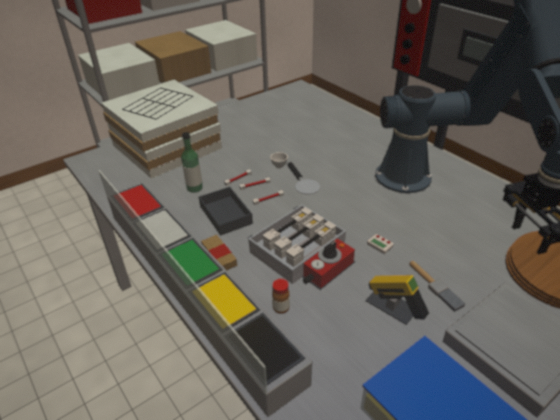

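View pics/top0.png

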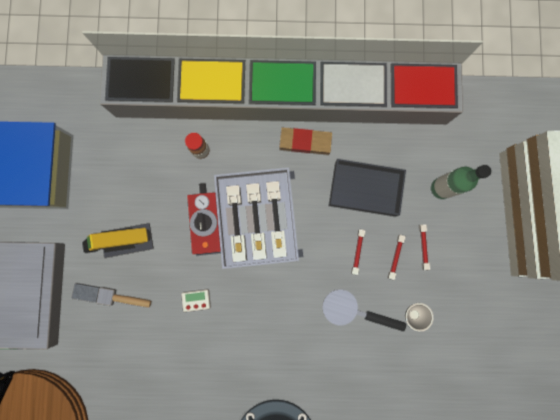

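The scene view shows the head at about (300,240), the pan at (226,210) and three red lamps near (237,177), (255,183) and (268,197). The top view shows the head at (257,218), the pan at (367,188), lamps at (359,251), (397,257) and (425,247), and the thermometer at (118,240). I need a closer look at the bays.

```bash
python3 - <<'E'
import cv2,numpy as np
t=cv2.imread("pics/top0.png");s=cv2.imread("pics/scene0.png")
a=cv2.resize(t[160:275,175:305],(400,354),interpolation=cv2.INTER_CUBIC)
b=cv2.resize(s[190:290,240:370],(400,308),interpolation=cv2.INTER_CUBIC)
c=np.zeros((600,800,3),np.uint8);c[:354,:400]=a;c[:308,400:]=b
d=cv2.resize(t[210:280,60:160],(340,238),interpolation=cv2.INTER_CUBIC);c[360:598,:340]=d
e=cv2.resize(s[260:325,355:440],(340,260),interpolation=cv2.INTER_CUBIC);c[320:580,420:760]=e
cv2.imwrite("pics/crop1.png",c)
E
```

View pics/crop1.png

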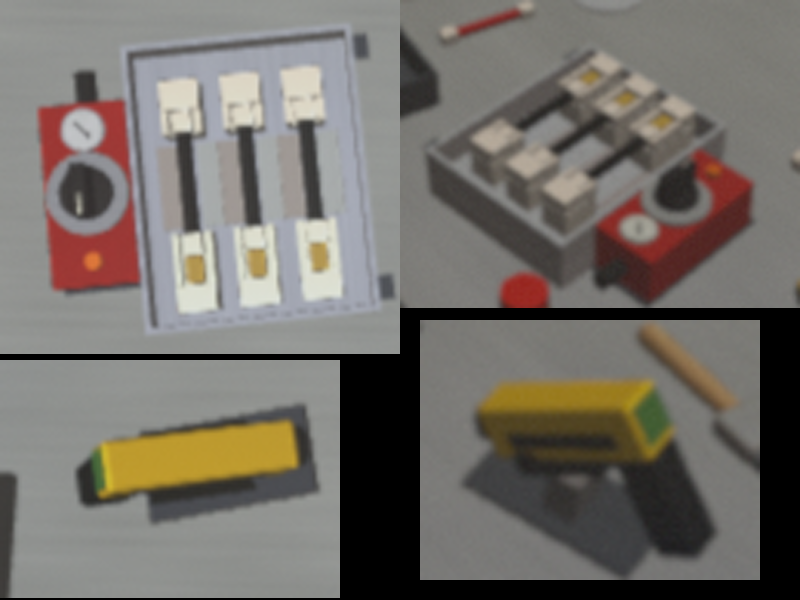

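All three bays hold blackened lamps, in the top view near (236,219), (256,217) and (276,216). The thermometer heads right in the image (−y), with its green rear panel at the left. Next: helpers and measurements.

```bash
cat > h.py <<'E'
import numpy as np,cv2
from scipy.spatial.transform import Rotation as R
from rig import robot
def cam(n): return robot.camera(n)
def ray(c,p):
    d=np.array([(p[0]-c["cx"])/c["fx"],(p[1]-c["cy"])/c["fy"],1.])
    return c["xyz"],R.from_quat(c["attitude"]).apply(d/np.linalg.norm(d))
def plane(c,p,z):
    o,d=ray(c,p); return o+d*(z-o[2])/d[2]
def proj(c,P):
    v=R.from_quat(c["attitude"]).inv().apply(np.array(P)-c["xyz"]); return np.array([c["cx"]+c["fx"]*v[0]/v[2],c["cy"]+c["fy"]*v[1]/v[2]])
def tri(c1,p1,c2,p2):
    o1,d1=ray(c1,p1);o2,d2=ray(c2,p2)
    s=np.linalg.lstsq(np.c_[d1,-d2],o2-o1,rcond=None)[0]
    a,b=o1+d1*s[0],o2+d2*s[1]; return (a+b)/2,np.linalg.norm(a-b)
def blobs(m,lo,hi,roi=None):
    m=m.astype(np.uint8)
    if roi:
        k=np.zeros_like(m);k[roi[1]:roi[3],roi[0]:roi[2]]=1;m=m*k
    n,l,s,ce=cv2.connectedComponentsWithStats(m)
    out=[]
    for i in range(1,n):
        if lo<=s[i,4]<=hi:
            ys,xs=np.nonzero(l==i);P=np.c_[xs,ys].astype(float)
            w,v=np.linalg.eigh(np.cov(P.T)); out.append((ce[i],v[:,1],s[i,4],np.sqrt(w)*3.46,P))
    return out
def hsv(c): return cv2.cvtColor(c["img"],cv2.COLOR_RGB2HSV).astype(int)
def go(x,y,phi,z):
    "turn first, then shift in the turned frame; phi = heading of tool y"
    o=robot.get_obs();M=R.from_quat(o["tool_rot"]).as_matrix()
    f0=np.arctan2(M[1,1],M[0,1]); t=-((phi-f0+np.pi)%(2*np.pi)-np.pi)
    M2=M@R.from_euler("z",t).as_matrix()
    d=M2.T@(np.array([x,y,z])-o["position"])
    print("turn %.3f  dx %.4f dy %.4f dz %.4f"%(t,*d),"pos",o["position"].round(4),"phi %.3f"%f0,"t %.1f"%o["time"])
E
python3 - <<'E'
from h import *
np.set_printoptions(precision=4,suppress=True)
T,S=cam("top"),cam("scene");ht,hs=hsv(T),hsv(S)
def red(h): return ((h[...,0]<10)|(h[...,0]>170))&(h[...,1]>120)&(h[...,2]>50)
for n,h,roi in(("top",ht,(310,210,450,290)),("scene",hs,(215,160,295,210))):
    for b in blobs(red(h),15,400,roi): print(n,b[0],b[1],b[2],b[3])
print("spent")
for n,h,c,roi in(("top",ht,T,(220,190,292,250)),("scene",hs,S,(255,205,345,265))):
    for b in blobs(h[...,2]<60,15,600,roi): print(n,b[0],b[1],b[2],b[3])
# tray rim, pan
for p in [(214.6,175.3),(288.8,168.8),(299.1,259.5),(222.8,267.9)]: print(plane(T,p,.06))
for b in blobs(ht[...,2]<62,500,9000,(320,150,415,225)):
    r=cv2.minAreaRect(b[4].astype(np.float32));print("pan",r,[plane(T,q,.045) for q in cv2.boxPoints(r)])
ye=lambda h:(h[...,0]>18)&(h[...,0]<32)&(h[...,1]>150)&(h[...,2]>80)
for n,h,roi in(("top",ht,(70,215,170,265)),("scene",hs,(360,265,430,310))):
    for b in blobs(ye(h),60,4000,roi): r=cv2.minAreaRect(b[4].astype(np.float32));print("yel",n,b[0],b[1],b[2],cv2.boxPoints(r).round(1).tolist())
E
```

```text
top [424.096 246.976] [0.0823 0.9966] 125 [ 4.0678 30.8008]
top [357.8707 251.4828] [-0.1631  0.9866] 116 [ 3.8387 30.3502]
top [396.2373 256.5   ] [-0.2414  0.9704] 118 [ 3.869  30.4985]
scene [238.2581 176.5806] [-0.9015  0.4327] 31 [ 1.7994 17.4535]
scene [255.     182.8684] [-0.9685  0.249 ] 38 [ 1.9539 19.8236]
scene [268.7568 196.6486] [-0.9523  0.3052] 37 [ 1.9141 19.6763]
spent
top [275.16 207.12] [0.1271 0.9919] 25 [ 1.732  18.7924]
top [255.1364 207.9545] [0.1335 0.9911] 22 [ 1.5797 14.1892]
top [235.6923 216.5   ] [0.1135 0.9935] 52 [ 2.0098 30.806 ]
scene [287.4468 225.1702] [-0.8517  0.5241] 47 [ 2.7151 19.6651]
scene [299.0851 232.5319] [-0.8354  0.5496] 47 [ 2.7135 18.7931]
scene [311.0208 240.2292] [-0.8311  0.5561] 48 [ 2.7338 19.4691]
scene [329.5474 251.0876] [-0.4518  0.8921] 137 [10.6944 12.6977]
[0.6661 0.166  0.06  ]
[ 0.6866 -0.0206  0.06  ]
[ 0.4592 -0.05    0.06  ]
[0.4352 0.1378 0.06  ]
yel top [117.6208 237.9723] [-0.9911  0.1333] 865 [[86.69999694824219, 234.60000610351562], [145.1999969482422, 225.39999389648438], [147.60000610351562, 241.10000610351562], [89.19999694824219, 250.3000030517578]]
yel scene [393.7035 281.4045] [-0.9905 -0.1377] 398 [[370.0, 276.0], [416.0, 276.0], [416.0, 294.0], [370.0, 294.0]]
```

```bash
python3 - <<'E'
from h import *
np.set_printoptions(precision=4,suppress=True)
T,S=cam("top"),cam("scene");ht,hs=hsv(T),hsv(S)
print("lamps")
for a,b in(((424.1,246.98),(238.3,176.6)),((396.24,256.5),(255,182.87)),((357.87,251.48),(268.76,196.65))): print(tri(T,a,S,b),plane(T,a,.008))
bt=blobs(ht[...,2]<85,60,600,(222,197,292,240)); bs=blobs(hs[...,2]<70,15,100,(255,205,325,265))
bt.sort(key=lambda b:-b[0][0])
for b in bt:
    e=[plane(T,b[0]+s*b[1]*15,.062) for s in(-1,1)];d=e[0]-e[1];d*=np.sign(d[0])
    print("spent top",b[0],b[2],b[3],plane(T,b[0],.062),"yaw",np.arctan2(d[1],d[0]))
for a,b in zip(bt,sorted(bs,key=lambda b:b[0][0])): print("tri",tri(T,a[0],S,b[0]))
print("pan pix",ht[175:200:8,350:390:10,2].tolist(),ht[185,322:335,2])
m=cv2.morphologyEx(((ht[...,2]<95)).astype(np.uint8),cv2.MORPH_OPEN,np.ones((3,3)))
for b in blobs(m,500,9000,(322,150,415,225)):
    r=cv2.minAreaRect(b[4].astype(np.float32));print("pan",r,[plane(T,q,.045) for q in cv2.boxPoints(r)])
# thermometer: top yellow end edges vs scene
for q in((86.7,234.6),(145.2,225.4),(147.6,241.1),(89.2,250.3)): print("th",proj(T,[0,0,0]) is None, plane(T,q,.12),plane(T,q,.08))
m=lambda h:(h[...,2]<55)
for b in blobs(m(ht),20,600,(185,200,222,245)): print("sw top",b[0],b[1],b[2],b[3])
print(ht[208:236,192:216,2])
E
python3 - <<'E'
import cv2,numpy as np
t=cv2.imread("pics/top0.png");s=cv2.imread("pics/scene0.png")
c=np.zeros((600,800,3),np.uint8)
c[:400,:400]=cv2.resize(t[200:250,180:230],(400,400),interpolation=cv2.INTER_NEAREST)
c[:400,400:]=cv2.resize(s[230:280,305:355],(400,400),interpolation=cv2.INTER_NEAREST)
cv2.imwrite("pics/sw.png",c[:400])
E
```

```text
lamps
(array([ 0.4958, -0.378 ,  0.011 ]), np.float64(0.002577626367764136)) [ 0.4968 -0.38    0.008 ]
(array([ 0.4697, -0.3048,  0.0107]), np.float64(0.002509456994001053)) [ 0.4706 -0.3065  0.008 ]
(array([ 0.4805, -0.2042,  0.011 ]), np.float64(0.0036184459474861634)) [ 0.4819 -0.206   0.008 ]
spent top [275.4737 214.4887] 133 [ 4.21   31.6039] [0.5697 0.0107 0.062 ] yaw 0.11860320684731004
spent top [255.5489 216.594 ] 133 [ 4.2062 31.3865] [0.5635 0.0602 0.062 ] yaw 0.11919846780386684
spent top [235.6031 218.9771] 131 [ 4.1772 31.2239] [0.5566 0.1097 0.062 ] yaw 0.11672927164342646
tri (array([0.5666, 0.0128, 0.0676]), np.float64(0.006700012877964134))
tri (array([0.56  , 0.0624, 0.0677]), np.float64(0.007788913328083075))
tri (array([0.5532, 0.1117, 0.0671]), np.float64(0.007995392043041368))
pan pix [[79, 79, 79, 78], [81, 79, 79, 80], [80, 79, 78, 79], [81, 79, 78, 79]] [145 144 145 144 144 143 143 143 140 103  67  71  80]
pan ((367.227783203125, 187.57644653320312), (71.80668640136719, 47.59463882446289), 9.090276718139648) [array([ 0.5972, -0.1224,  0.045 ]), array([ 0.719
[... 2507 characters left out ...]
51 153 149 131 105  80  76 119  95  63  54  53  56  65  78 111 139
  150 151 151 148 134 138]
 [146 145 149 150 149 137 121 103  84  71  67  63  71  80 103 121 141 151
  153 152 151 139 136 146]
 [149 145 145 151 152 150 149 140 123 115 115 113 118 123 141 149 152 152
  153 150 140 128 141 152]
 [153 150 146 145 152 152 153 151 149 149 148 150 149 149 151 152 151 152
  151 140 131 133 146 152]
 [154 153 150 145 144 149 152 152 152 153 152 153 152 153 152 152 152 150
  143 140 140 147 152 153]
 [155 153 152 148 144 143 145 150 151 151 153 152 152 151 151 145 145 139
  142 149 152 153 153 154]
 [154 154 153 152 147 146 145 148 146 145 145 144 144 143 140 142 148 140
  146 153 154 153 153 154]]
```

View pics/sw.png

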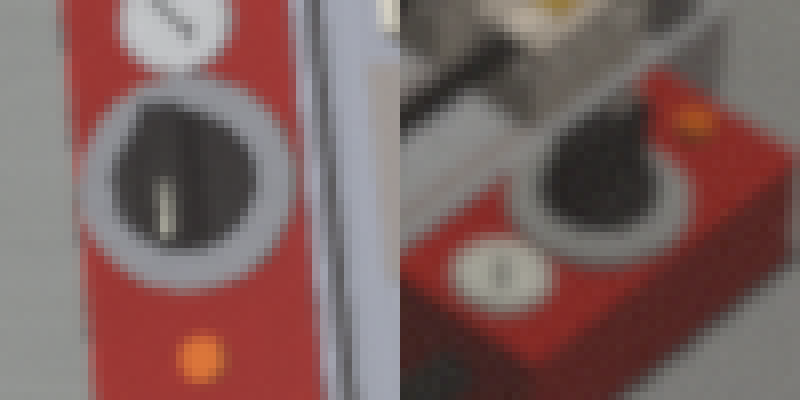

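The enlarged view shows the switch bar along the head's x, with its white mark pointing to the near (−x) end. It is off, centred near top pixel (202.5,222). Spent tubes and new lamps are located. I'll start with the bay2 lamp.

```bash
python3 -c "
from h import *
go(.5560,.1097,1.689,.13)"
```

```text
turn -0.510  dx -0.2601 dy -0.5019 dz 0.0924 pos [0.2385 0.5774 0.2222] phi 1.179 t 0.3
```

```bash
python3 nudge.py '[[0, 0, 0, -0.102], [0, 0, 0, -0.102], [0, 0, 0, -0.102], [0, 0, 0, -0.102], [0, 0, 0, -0.102], [-0.01734, -0.03346, 0, 0], [-0.01734, -0.03346, 0, 0], [-0.01734, -0.03346, 0, 0], [-0.01734, -0.03346, 0, 0], [-0.01734, -0.03346, 0, 0], [-0.01734, -0.03346, 0, 0], [-0.01734, -0.03346, 0, 0], [-0.01734, -0.03346, 0, 0], [-0.01734, -0.03346, 0, 0], [-0.01734, -0.03346, 0, 0], [-0.01734, -0.03346, 0, 0], [-0.01734, -0.03346, 0, 0], [-0.01734, -0.03346, 0, 0], [-0.01734, -0.03346, 0, 0], [-0.01734, -0.03346, 0, 0]]' 0.04 20; python3 -c "
from h import *
go(.5560,.1097,1.689,.054)"
```

```text
time: 1.97
position: [0.5569, 0.1082, 0.2226]
tool_rot: [-0.059, 0.998, 0.0, 0.0]
ft_force: [0.7, -0.1, -0.2]
grip_width: 0.04
grip_force: 0.0
turn -0.000  dx 0.0007 dy 0.0016 dz 0.1686 pos [0.5569 0.1082 0.2226] phi 1.689 t 2.0
```

```bash
python3 nudge.py '[[0, 0, 0.04, 0], [0, 0, 0.04, 0], [0, 0, 0.04, 0], [0, 0, 0.03, 0], [0, 0, 0.0186, 0], [0, 0, 0, 0], [0, 0, 0, 0]]' 0.04 20; python3 nudge.py '[[0, 0, 0, 0], [0, 0, 0, 0], [0, 0, 0, 0], [0, 0, 0, 0], [0, 0, 0, 0]]' 0 20;python3 -c "
from h import *
go(.5560,.1097,1.689,.054)"
```

```text
time: 2.55
position: [0.5556, 0.1099, 0.0532]
tool_rot: [-0.059, 0.998, 0.0, -0.001]
ft_force: [0.1, 0.3, 1.2]
grip_width: 0.0401
grip_force: 0.0
time: 2.97
position: [0.5567, 0.11, 0.055]
tool_rot: [-0.059, 0.998, -0.0, 0.001]
ft_force: [0.4, -0.4, 1.3]
grip_width: 0.0142
grip_force: 0.0
turn 0.000  dx 0.0007 dy -0.0002 dz 0.0010 pos [0.5567 0.11   0.055 ] phi 1.689 t 3.0
```

```bash
python3 nudge.py '[[0, 0, 0, 0], [0, 0, 0, 0], [0, 0, -0.02, 0], [0, 0, -0.03, 0], [0, 0, -0.03, 0], [0, 0, -0.02, 0], [0, 0, 0, 0]]' 0 20;python3 -c "
from h import *
go(.6455-.027*.99,-.2226+.027*.14,-.141,.15)"
```

```text
time: 3.55
position: [0.5591, 0.11, 0.1583]
tool_rot: [-0.059, 0.998, -0.0, 0.005]
ft_force: [0.1, 0.1, -0.5]
grip_width: 0.0127
grip_force: 20.0
turn 1.830  dx -0.3172 dy 0.1052 dz 0.0088 pos [0.5591 0.11   0.1583] phi 1.689 t 3.5
```

```bash
python3 nudge.py '[[0, 0, 0, 0.122], [0, 0, 0, 0.122], [0, 0, 0, 0.122], [0, 0, 0, 0.122], [0, 0, 0, 0.122], [0, 0, 0, 0.122], [0, 0, 0, 0.122], [0, 0, 0, 0.122], [0, 0, 0, 0.122], [0, 0, 0, 0.122], [0, 0, 0, 0.122], [0, 0, 0, 0.122], [0, 0, 0, 0.122], [0, 0, 0, 0.122], [0, 0, 0, 0.122]]' ; python3 nudge.py '[[-0.035, 0.0117, 0, 0], [-0.035, 0.0117, 0, 0], [-0.035, 0.0117, 0, 0], [-0.035, 0.0117, 0, 0], [-0.035, 0.0117, 0, 0], [-0.035, 0.0117, 0, 0], [-0.035, 0.0117, 0, 0], [-0.035, 0.0117, 0, 0], [-0.035, 0.0117, 0, 0], [0, 0, 0, 0], [0, 0, 0, 0], [0, 0, 0, 0]]'; python3 -c "
from h import *
go(.6455-.027*.99,-.2226+.027*.14,-.141,.010)"
```

```text
time: 4.8
position: [0.5552, 0.1099, 0.1526]
tool_rot: [0.757, 0.653, -0.001, -0.001]
ft_force: [-0.3, -0.6, -0.7]
grip_width: 0.0129
grip_force: 20.0
time: 5.8
position: [0.6149, -0.2161, 0.1524]
tool_rot: [0.755, 0.655, -0.0, -0.002]
ft_force: [0.1, 0.1, 0.5]
grip_width: 0.013
grip_force: 20.0
turn -0.001  dx -0.0023 dy 0.0047 dz 0.1424 pos [ 0.6149 -0.2161  0.1524] phi -0.142 t 5.8
```

```bash
python3 nudge.py '[[-0.002, 0.004, 0.03, 0], [0, 0, 0.035, 0], [0, 0, 0.035, 0], [0, 0, 0.025, 0], [0, 0, 0.01, 0], [0, 0, 0.005, 0], [0, 0, 0, 0], [0, 0, 0, 0]]' ;python3 nudge.py '[[0, 0, 0, 0], [0, 0, 0, 0], [0, 0, 0, 0]]' 0.019;  python3 nudge.py '[[0, 0, 0, 0], [0, 0, -0.03, 0], [0, 0, -0.04, 0], [0, 0, -0.04, 0], [0, 0, -0.03, 0], [0, 0, 0, 0], [0, 0, 0, 0]]' 0.019; python3 - <<'E'
from h import *
T=cam("top");cv2.imwrite("pics/t2.png",cv2.resize(T["img"][130:290,200:460,::-1],(780,480)))
def red(h): return ((h[...,0]<10)|(h[...,0]>170))&(h[...,1]>120)&(h[...,2]>50)
for b in blobs(red(hsv(T)),15,400,(300,200,450,310)):
    d=plane(T,b[0]-10*b[1],.008)-plane(T,b[0]+10*b[1],.008);d*=np.sign(d[0]);p=plane(T,b[0],.008); print(p,np.arctan2(d[1],d[0]),b[2]); go(p[0],p[1],np.arctan2(d[1],d[0])+np.pi/2,.002)
E
```

```text
time: 6.47
position: [0.6208, -0.2191, 0.0153]
tool_rot: [0.755, 0.656, 0.0, 0.001]
ft_force: [-0.4, -0.9, 0.0]
grip_width: 0.0127
grip_force: 20.0
time: 6.72
position: [0.6207, -0.2198, 0.0156]
tool_rot: [0.755, 0.656, 0.001, 0.001]
ft_force: [-0.5, 0.1, -0.0]
grip_width: 0.0182
grip_force: 0.0
time: 7.3
position: [0.6212, -0.2202, 0.1572]
tool_rot: [0.755, 0.655, 0.001, 0.003]
ft_force: [-0.2, 0.9, -0.7]
grip_width: 0.0189
grip_force: 0.0
```

View pics/t2.png

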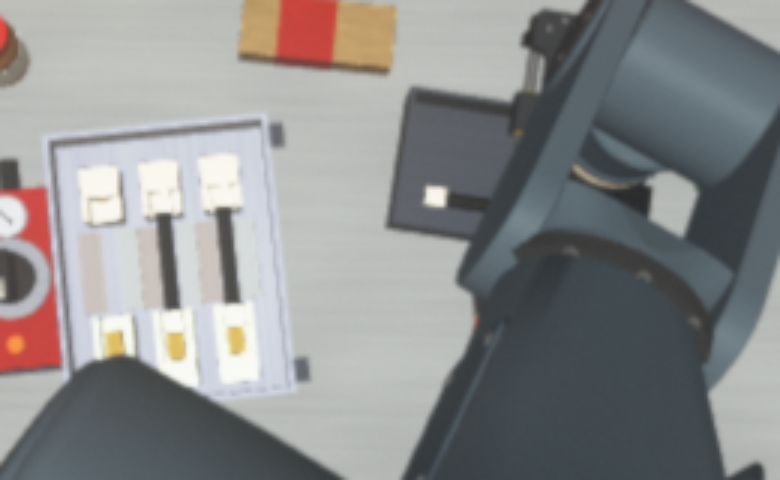

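The first spent lamp lies in the pan, its white end at crop (435,195), and bay2 is empty. The arm hides the new lamps for now, so bay1 is next.

```bash
python3 -c "
from h import *
go(.5628,.0602,1.689,.15)"
```

```text
turn -1.830  dx 0.0236 dy 0.2844 dz 0.0046 pos [ 0.6198 -0.2194  0.1549] phi -0.141 t 7.3
```

```bash
python3 nudge.py '[[0, 0, 0, -0.122], [0, 0, 0, -0.122], [0, 0, 0, -0.122], [0, 0, 0, -0.122], [0, 0, 0, -0.122], [0, 0, 0, -0.122], [0, 0, 0, -0.122], [0, 0, 0, -0.122], [0, 0, 0, -0.122], [0, 0, 0, -0.122], [0, 0, 0, -0.122], [0, 0, 0, -0.122], [0, 0, 0, -0.122], [0, 0, 0, -0.122], [0, 0, 0, -0.122]]' 0.04; python3 nudge.py '[[0.003, 0.0355, 0, 0], [0.003, 0.0355, 0, 0], [0.003, 0.0355, 0, 0], [0.003, 0.0355, 0, 0], [0.003, 0.0355, 0, 0], [0.003, 0.0355, 0, 0], [0.003, 0.0355, 0, 0], [0.003, 0.0355, 0, 0], [0, 0, 0, 0], [0, 0, 0, 0], [0, 0, 0, 0], [0, 0, 0, 0]]'; python3 -c "
from h import *
go(.5628,.0602,1.689,.054)"
```

```text
time: 8.6
position: [0.6182, -0.2185, 0.1513]
tool_rot: [-0.062, 0.998, 0.001, -0.002]
ft_force: [1.1, -0.7, -0.3]
grip_width: 0.0401
grip_force: 0.0
time: 9.6
position: [0.5624, 0.0588, 0.1531]
tool_rot: [-0.059, 0.998, -0.0, -0.001]
ft_force: [0.6, -0.3, 0.3]
grip_width: 0.0401
grip_force: 0.0
turn -0.001  dx -0.0007 dy 0.0013 dz 0.0991 pos [0.5624 0.0588 0.1531] phi 1.688 t 9.6
```

```bash
python3 nudge.py '[[-0.0005, 0.001, 0.03, 0], [0, 0, 0.035, 0], [0, 0, 0.025, 0], [0, 0, 0.009, 0], [0, 0, 0, 0], [0, 0, 0, 0]]'; python3 nudge.py '[[0, 0, 0, 0], [0, 0, 0, 0], [0, 0, 0, 0], [0, 0, 0, 0], [0, 0, 0, 0], [0, 0, 0, 0], [0, 0, 0, 0]]' 0;python3 -c "
from h import *
go(.5628,.0602,1.689,.054)";python3 nudge.py '[[0, 0, -0.02, 0], [0, 0, -0.03, 0], [0, 0, -0.03, 0], [0, 0, -0.02, 0], [0, 0, 0, 0], [0, 0, 0, 0], [0, 0, 0, 0]]'; python3 -c "
from h import *
go(.6455+.027*.99,-.2226-.027*.14,-.141,.15)"
```

```text
time: 10.1
position: [0.5633, 0.0599, 0.0549]
tool_rot: [-0.058, 0.998, -0.0, -0.0]
ft_force: [0.3, 0.1, -0.1]
grip_width: 0.0399
grip_force: 0.0
time: 10.68
position: [0.5633, 0.0607, 0.0557]
tool_rot: [-0.059, 0.998, -0.0, 0.001]
ft_force: [-0.6, -1.9, 4.9]
grip_width: 0.0127
grip_force: 20.0
turn 0.001  dx 0.0005 dy -0.0005 dz 0.0017 pos [0.5633 0.0607 0.0557] phi 1.690 t 10.7
time: 11.27
position: [0.5618, 0.0612, 0.154]
tool_rot: [-0.059, 0.998, 0.0, -0.001]
ft_force: [0.1, 0.4, -1.2]
grip_width: 0.013
grip_force: 20.0
turn 1.830  dx -0.2692 dy 0.1498 dz 0.0036 pos [0.5618 0.0612 0.154 ] phi 1.689 t 11.3
```

```bash
python3 nudge.py '[[0, 0, 0, 0.122], [0, 0, 0, 0.122], [0, 0, 0, 0.122], [0, 0, 0, 0.122], [0, 0, 0, 0.122], [0, 0, 0, 0.122], [0, 0, 0, 0.122], [0, 0, 0, 0.122], [0, 0, 0, 0.122], [0, 0, 0, 0.122], [0, 0, 0, 0.122], [0, 0, 0, 0.122], [0, 0, 0, 0.122], [0, 0, 0, 0.122], [0, 0, 0, 0.122]]' >/dev/null; python3 nudge.py '[[-0.0337, 0.0187, 0, 0], [-0.0337, 0.0187, 0, 0], [-0.0337, 0.0187, 0, 0], [-0.0337, 0.0187, 0, 0], [-0.0337, 0.0187, 0, 0], [-0.0337, 0.0187, 0, 0], [-0.0337, 0.0187, 0, 0], [-0.0337, 0.0187, 0, 0], [0, 0, 0, 0], [0, 0, 0, 0], [0, 0, 0, 0], [0, 0, 0, 0]]'; python3 -c "
from h import *
go(.6455+.027*.99,-.2226-.027*.14,-.141,.010)"
```

```text
time: 13.52
position: [0.6717, -0.2251, 0.1532]
tool_rot: [0.755, 0.656, -0.001, -0.002]
ft_force: [-0.7, 0.6, 0.4]
grip_width: 0.0128
grip_force: 20.0
turn 0.001  dx -0.0014 dy 0.0012 dz 0.1432 pos [ 0.6717 -0.2251  0.1532] phi -0.140 t 13.5
```

```bash
python3 nudge.py '[[-0.001, 0.001, 0.03, 0], [0, 0, 0.035, 0], [0, 0, 0.035, 0], [0, 0, 0.025, 0], [0, 0, 0.01, 0], [0, 0, 0.006, 0], [0, 0, 0, 0], [0, 0, 0, 0]]' ;python3 nudge.py '[[0, 0, 0, 0], [0, 0, 0, 0], [0, 0, 0, 0]]' 0.019;  python3 nudge.py '[[0, 0, -0.03, 0], [0, 0, -0.04, 0], [0, 0, -0.04, 0], [0, 0, -0.03, 0], [0, 0, 0, 0], [0, 0, 0, 0], [0, 0, 0, 0]]' 0.019; python3 -c "
from h import *
go(.569,.0107,1.689,.15)"
```

```text
time: 14.18
position: [0.675, -0.228, 0.0154]
tool_rot: [0.755, 0.656, 0.0, 0.001]
ft_force: [-0.6, -0.2, 0.2]
grip_width: 0.0127
grip_force: 20.0
time: 14.43
position: [0.675, -0.2287, 0.0159]
tool_rot: [0.755, 0.656, 0.001, 0.002]
ft_force: [0.3, 0.0, -0.4]
grip_width: 0.0183
grip_force: 0.0
time: 15.02
position: [0.6734, -0.2279, 0.1541]
tool_rot: [0.755, 0.656, -0.0, -0.0]
ft_force: [0.9, 0.1, -1.3]
grip_width: 0.0187
grip_force: 0.0
turn -1.830  dx 0.0755 dy 0.2493 dz 0.0042 pos [ 0.6734 -0.2279  0.1541] phi -0.141 t 15.0
```

```bash
python3 nudge.py '[[0, 0, 0, -0.122], [0, 0, 0, -0.122], [0, 0, 0, -0.122], [0, 0, 0, -0.122], [0, 0, 0, -0.122], [0, 0, 0, -0.122], [0, 0, 0, -0.122], [0, 0, 0, -0.122], [0, 0, 0, -0.122], [0, 0, 0, -0.122], [0, 0, 0, -0.122], [0, 0, 0, -0.122], [0, 0, 0, -0.122], [0, 0, 0, -0.122], [0, 0, 0, -0.122]]' 0.04 >/dev/null; python3 nudge.py '[[0.0108, 0.0356, 0, 0], [0.0108, 0.0356, 0, 0], [0.0108, 0.0356, 0, 0], [0.0108, 0.0356, 0, 0], [0.0108, 0.0356, 0, 0], [0.0108, 0.0356, 0, 0], [0.0108, 0.0356, 0, 0], [0, 0, 0, 0], [0, 0, 0, 0], [0, 0, 0, 0], [0, 0, 0, 0]]'; python3 -c "
from h import *
go(.569,.0110,1.689,.054)"
```

```text
time: 17.18
position: [0.5699, 0.0093, 0.1532]
tool_rot: [-0.059, 0.998, -0.0, -0.0]
ft_force: [0.9, 0.7, 0.3]
grip_width: 0.0397
grip_force: 0.0
turn -0.001  dx 0.0007 dy 0.0018 dz 0.0992 pos [0.5699 0.0093 0.1532] phi 1.688 t 17.2
```

```bash
python3 nudge.py '[[0.0005, 0.0015, 0.03, 0], [0, 0, 0.035, 0], [0, 0, 0.025, 0], [0, 0, 0.009, 0], [0, 0, 0, 0], [0, 0, 0, 0]]'; python3 nudge.py '[[0, 0, 0, 0], [0, 0, 0, 0], [0, 0, 0, 0], [0, 0, 0, 0], [0, 0, 0, 0], [0, 0, 0, 0], [0, 0, 0, 0]]' 0;python3 -c "
from h import *
go(.569,.0110,1.689,.054)";python3 nudge.py '[[0, 0, -0.02, 0], [0, 0, -0.03, 0], [0, 0, -0.03, 0], [0, 0, -0.02, 0], [0, 0, 0, 0], [0, 0, 0, 0], [0, 0, 0, 0]]'; python3 - <<'E'
from h import *
go(.6455,-.2226,-.141,.15)
T=cam("top");cv2.imwrite("pics/t3.png",cv2.resize(T["img"][130:290,200:460,::-1],(780,480)))
def red(h): return ((h[...,0]<10)|(h[...,0]>170))&(h[...,1]>120)&(h[...,2]>50)
for b in blobs(red(hsv(T)),15,400,(300,200,450,310)):
    d=plane(T,b[0]-10*b[1],.008)-plane(T,b[0]+10*b[1],.008);d*=np.sign(d[0]);p=plane(T,b[0],.008); print(p,np.arctan2(d[1],d[0]),b[2])
E
```

```text
time: 17.68
position: [0.5694, 0.0108, 0.0549]
tool_rot: [-0.058, 0.998, -0.0, 0.0]
ft_force: [0.7, -0.3, 0.8]
grip_width: 0.04
grip_force: 0.0
time: 18.27
position: [0.5693, 0.0112, 0.0558]
tool_rot: [-0.059, 0.998, -0.001, 0.001]
ft_force: [-0.5, -2.8, 5.6]
grip_width: 0.0129
grip_force: 20.0
turn 0.001  dx 0.0003 dy -0.0002 dz 0.0018 pos [0.5693 0.0112 0.0558] phi 1.690 t 18.3
time: 18.85
position: [0.5677, 0.0122, 0.1539]
tool_rot: [-0.059, 0.998, 0.0, -0.001]
ft_force: [-0.3, 0.4, -1.5]
grip_width: 0.013
grip_force: 20.0
turn 1.830  dx -0.2216 dy 0.1100 dz 0.0036 pos [0.5677 0.0122 0.1539] phi 1.689 t 18.9
[ 0.4968028  -0.38000455  0.008     ] 0.06790794583362265 125
[ 0.48144713 -0.20600665  0.008     ] -0.16804823183267723 114
[ 0.47031386 -0.30646167  0.008     ] -0.25569272564479123 117
```

View pics/t3.png

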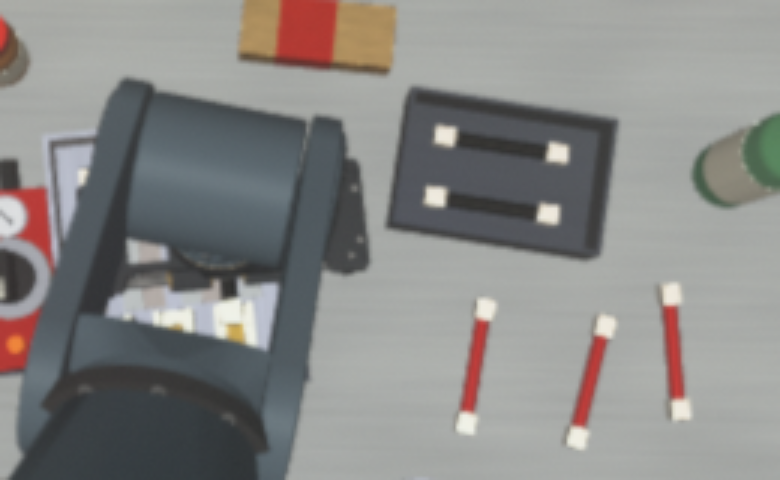

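The pan now holds two spent lamps at crop (500,145) and (490,205), with a clear lane between them. All three new lamps are unmoved. The third spent lamp goes in the middle of the pan.

```bash
python3 nudge.py '[[0, 0, 0, 0.122], [0, 0, 0, 0.122], [0, 0, 0, 0.122], [0, 0, 0, 0.122], [0, 0, 0, 0.122], [0, 0, 0, 0.122], [0, 0, 0, 0.122], [0, 0, 0, 0.122], [0, 0, 0, 0.122], [0, 0, 0, 0.122], [0, 0, 0, 0.122], [0, 0, 0, 0.122], [0, 0, 0, 0.122], [0, 0, 0, 0.122], [0, 0, 0, 0.122]]' >/dev/null; python3 nudge.py '[[-0.0317, 0.0157, 0, 0], [-0.0317, 0.0157, 0, 0], [-0.0317, 0.0157, 0, 0], [-0.0317, 0.0157, 0, 0], [-0.0317, 0.0157, 0, 0], [-0.0317, 0.0157, 0, 0], [-0.0317, 0.0157, 0, 0], [0, 0, 0, 0], [0, 0, 0, 0], [0, 0, 0, 0], [0, 0, 0, 0]]'; python3 -c "
from h import *
go(.6465,-.2236,-.141,.020)"
```

```text
time: 21.07
position: [0.6452, -0.2216, 0.1534]
tool_rot: [0.755, 0.656, -0.0, -0.002]
ft_force: [-0.4, 0.4, -0.4]
grip_width: 0.0129
grip_force: 20.0
turn 0.001  dx -0.0020 dy 0.0020 dz 0.1334 pos [ 0.6452 -0.2216  0.1534] phi -0.140 t 21.1
```

```bash
python3 nudge.py '[[-0.001, 0.001, 0.03, 0], [0, 0, 0.035, 0], [0, 0, 0.035, 0], [0, 0, 0.025, 0], [0, 0, 0.008, 0], [0, 0, 0, 0], [0, 0, 0, 0]]' ;python3 nudge.py '[[0, 0, 0, 0], [0, 0, 0, 0], [0, 0, 0, 0]]' 0.019;  python3 nudge.py '[[0, 0, -0.03, 0], [0, 0, -0.04, 0], [0, 0, -0.04, 0], [0, 0, -0.02, 0], [0, 0, 0, 0], [0, 0, 0, 0], [0, 0, 0, 0]]' 0.019; python3 -c "
from h import *
go(.4968,-.3800,.068+1.571,.10)"
```

```text
time: 21.65
position: [0.6477, -0.2237, 0.0225]
tool_rot: [0.755, 0.656, 0.0, 0.0]
ft_force: [0.6, -1.0, 0.7]
grip_width: 0.0128
grip_force: 20.0
time: 21.9
position: [0.6486, -0.225, 0.0242]
tool_rot: [0.755, 0.656, 0.001, 0.002]
ft_force: [0.6, 0.7, 0.4]
grip_width: 0.0183
grip_force: 0.0
time: 22.48
position: [0.6466, -0.2242, 0.152]
tool_rot: [0.755, 0.656, -0.0, -0.0]
ft_force: [-0.6, -0.7, -0.3]
grip_width: 0.0192
grip_force: 0.0
turn -1.780  dx 0.1600 dy -0.1453 dz 0.0520 pos [ 0.6466 -0.2242  0.152 ] phi -0.141 t 22.5
```

```bash
python3 nudge.py '[[0, 0, 0, -0.12], [0, 0, 0, -0.12], [0, 0, 0, -0.12], [0, 0, 0, -0.12], [0, 0, 0, -0.12], [0, 0, 0, -0.12], [0, 0, 0, -0.12], [0, 0, 0, -0.12], [0, 0, 0, -0.12], [0, 0, 0, -0.12], [0, 0, 0, -0.12], [0, 0, 0, -0.12], [0, 0, 0, -0.12], [0, 0, 0, -0.12], [0, 0, 0, -0.1]]' 0.045 >/dev/null; python3 nudge.py '[[0.0267, -0.0242, 0, 0], [0.0267, -0.0242, 0, 0], [0.0267, -0.0242, 0, 0], [0.0267, -0.0242, 0.01, 0], [0.0267, -0.0242, 0.02, 0], [0.0267, -0.0242, 0.02, 0], [0, 0, 0, 0], [0, 0, 0, 0], [0, 0, 0, 0], [0, 0, 0, 0]]'; python3 - <<'E'
from h import *
T=cam("top");cv2.imwrite("pics/t4.png",cv2.resize(T["img"][130:290,200:460,::-1],(780,480)))
def red(h): return ((h[...,0]<10)|(h[...,0]>170))&(h[...,1]>120)&(h[...,2]>50)
for b in blobs(red(hsv(T)),15,400,(300,200,450,310)):
    p=plane(T,b[0],.008); print(p,b[2])
go(.4968,-.3800,.068+1.571,.002)
E
```

```text
time: 24.57
position: [0.498, -0.3793, 0.1017]
tool_rot: [-0.035, 0.999, 0.0, 0.0]
ft_force: [0.4, -0.1, 0.2]
grip_width: 0.045
grip_force: 0.0
[ 0.48173358 -0.2060093   0.008     ] 115
[ 0.4701702  -0.30624614  0.008     ] 121
turn 0.002  dx 0.0017 dy -0.0006 dz 0.1001 pos [ 0.4984 -0.3792  0.1021] phi 1.641 t 24.6
```

View pics/t4.png

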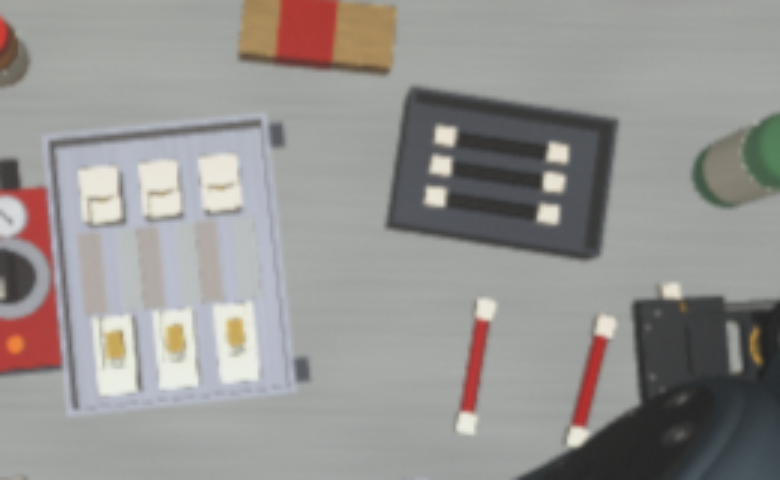

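All three spent lamps lie in the pan, the bays are empty, and the gripper is above the right-hand lamp. Grasp it.

```bash
python3 nudge.py '[[0.001, 0, 0.03, 0], [0, 0, 0.03, 0], [0, 0, 0.02, 0], [0, 0, 0.012, 0], [0, 0, 0.005, 0], [0, 0, 0, 0], [0, 0, 0, 0]]'; python3 nudge.py '[[0, 0, 0, 0], [0, 0, 0, 0], [0, 0, 0, 0], [0, 0, 0, 0], [0, 0, 0, 0], [0, 0, 0, 0], [0, 0, 0, 0]]' 0 20;python3 - <<'E'
from h import *
go(.4968,-.3800,.068+1.571,.002)
T=cam("top");h=hsv(T)
w=(h[...,1]<55)&(h[...,2]>185)
for b in blobs(w,80,900,(222,175,292,262)): 
    r=cv2.minAreaRect(b[4].astype(np.float32));print(b[0],b[2],[plane(T,q,.072).round(4) for q in cv2.boxPoints(r)])
E
```

```text
time: 25.2
position: [0.4973, -0.3805, 0.0058]
tool_rot: [-0.035, 0.999, -0.001, 0.001]
ft_force: [-0.5, -0.9, 0.2]
grip_width: 0.0451
grip_force: 0.0
time: 25.78
position: [0.4963, -0.3804, 0.0052]
tool_rot: [-0.034, 0.999, -0.0, 0.0]
ft_force: [0.7, 1.3, 2.4]
grip_width: 0.0127
grip_force: 20.0
turn -0.000  dx -0.0005 dy 0.0004 dz 0.0032 pos [ 0.4963 -0.3804  0.0052] phi 1.639 t 25.8
```

```bash
python3 nudge.py '[[0, 0, 0, 0], [0, 0, 0.003, 0], [0, 0, 0, 0]]' 0.03 >/dev/null; python3 nudge.py '[[0, 0, 0, 0], [0, 0, 0, 0], [0, 0, 0, 0], [0, 0, 0, 0], [0, 0, 0, 0]]' 0 20; python3 nudge.py '[[0, 0, -0.02, 0], [0, 0, -0.04, 0], [0, 0, -0.04, 0], [0, 0, -0.03, 0], [0, 0, -0.02, 0], [0, 0, 0, 0], [0, 0, 0, 0], [0, 0, 0, 0]]';python3 - <<'E'
from h import *
np.set_printoptions(precision=4,suppress=True)
T=cam("top");h=hsv(T)
o=np.array([.5628,.0602]);u=np.array([np.cos(.118),np.sin(.118)]);v=np.array([-u[1],u[0]])
for y in(-.05,0,.05):  # brightness profile along each bay at z=.072
    s=np.arange(-.115,.096,.0015)
    for off in (0.013,):
        g=[];
        for a in s:
            p=proj(T,[*(o+u*a+v*(y+off)),.072]); q=cv2.getRectSubPix(T["img"][...,0].astype(np.float32),(1,1),(float(p[0]),float(p[1]))); g.append(float(q[0,0]))
        g=np.array(g);d=np.diff(g);i=np.argsort(-abs(d))[:6];print(y,[(round(s[k]*1000+.75,1),round(d[k])) for k in sorted(i)])
a=u*.0085;print("target bay0:");go(o[0]+.05*u[1]+a[0],o[1]-.05*u[0]+a[1],1.689,.15)
E
```

```text
time: 26.5
position: [0.4963, -0.3802, 0.0019]
tool_rot: [-0.034, 0.999, 0.0, -0.0]
ft_force: [0.4, 0.1, -0.1]
grip_width: 0.0127
grip_force: 20.0
time: 27.17
position: [0.4955, -0.3794, 0.1507]
tool_rot: [-0.034, 0.999, 0.001, -0.001]
ft_force: [-0.5, 0.3, -0.0]
grip_width: 0.0127
grip_force: 20.0
-0.05 [(np.float64(-105.2), 17), (np.float64(38.8), 35), (np.float64(40.3), 23), (np.float64(41.8), 15), (np.float64(82.3), -18), (np.float64(83.8), -17)]
0 [(np.float64(-105.2), 18), (np.float64(-103.8), 19), (np.float64(38.8), 28), (np.float64(40.3), 21), (np.float64(82.3), -17), (np.float64(83.8), -17)]
0.05 [(np.float64(-103.8), 18), (np.float64(38.8), 23), (np.float64(40.3), 16), (np.float64(80.8), -18), (np.float64(82.3), -20), (np.float64(83.8), -17)]
target bay0:
turn -0.050  dx -0.1274 dy 0.3783 dz 0.0010 pos [ 0.4953 -0.3792  0.1501] phi 1.639 t 27.2
```

```bash
python3 nudge.py '[[-0.01274, 0.03783, 0, -0.05], [-0.01274, 0.03783, 0, 0], [-0.01274, 0.03783, 0, 0], [-0.01274, 0.03783, 0, 0], [-0.01274, 0.03783, 0, 0], [-0.01274, 0.03783, 0, 0], [-0.01274, 0.03783, 0, 0], [-0.01274, 0.03783, 0, 0], [-0.01274, 0.03783, 0, 0], [-0.01274, 0.03783, 0, 0], [0, 0, 0, 0], [0, 0, 0, 0], [0, 0, 0, 0]]';cat >> h.py <<'E'
O=np.array([.5626,.0606]);U=np.array([np.cos(.118),np.sin(.118)]);V=np.array([-U[1],U[0]])
def bay(y,x,z,phi=1.689): P=O+U*x+V*y; go(P[0],P[1],phi,z)
def where():
    o=robot.get_obs();d=o["position"][:2]-O;f=o["ft_force"];print("head x %.1f y %.1f z %.1f mm"%(1000*d@U,1000*d@V,1000*o["position"][2]),"F head",round(f[:2]@U,1),round(f[:2]@V,1),round(f[2],1),"grip",o["grip_width"].round(4),o["grip_force"],"t",round(o["time"],1))
E
python3 -c "
from h import *
bay(-.05,.009,.082);where()"
```

```text
time: 28.3
position: [0.5792, 0.01, 0.1504]
tool_rot: [-0.06, 0.998, 0.0, -0.002]
ft_force: [0.2, 0.1, -0.5]
grip_width: 0.0128
grip_force: 20.0
turn 0.001  dx 0.0013 dy 0.0022 dz 0.0684 pos [0.5792 0.01   0.1504] phi 1.690 t 28.3Traceback (most recent call last):
  File "<string>", line 3, in <module>
    bay(-.05,.009,.082);where()
                        ~~~~~^^
  File "h.py", line 38, in where
    o=robot.get_obs();d=o["position"][:2]-O;f=o["ft_force"];print("head x %.1f y %.1f z %.1f mm"%(1000*d@U,1000*d@V,1000*o["position"][2]),"F head",round(f[:2]@U,1),round(f[:2]@V,1),round(f[2],1),"grip",o["grip_width"].round(4),o["grip_force"],"t",round(o["time"],1))
                                                                                                                                                                                                           ^^^^^^^^^^^^^^^^^^^^^
AttributeError: 'float' object has no attribute 'round'
```

```bash
sed -i 's/o\["grip_width"\].round(4)/round(float(o["grip_width"]),4)/' h.py; python3 nudge.py '[[0.001, 0.002, 0.02, 0], [0, 0, 0.03, 0], [0, 0, 0.018, 0], [0, 0, 0.006, 0], [0, 0, 0, 0], [0, 0, 0, 0], [0, 0, 0, 0]]' >/dev/null;python3 -c "
from h import *
where()";python3 nudge.py '[[0, 0, 0.004, 0], [0, 0, 0.003, 0], [0, 0, 0, 0], [0, 0, 0, 0]]' >/dev/null;python3 -c "
from h import *
where()"
```

```text
head x 11.3 y -51.5 z 79.0 mm F head 0.4 1.0 -0.8 grip 0.0127 19.999718070030212 t 28.9
head x 11.4 y -50.8 z 71.7 mm F head 0.1 -2.1 1.7 grip 0.0126 20.001121759414673 t 29.2
```

```bash
python3 nudge.py '[[0.002, 0, 0.003, 0], [0, 0, 0.002, 0], [0, 0, 0, 0], [0, 0, 0, 0]]' >/dev/null;python3 - <<'E'
from h import *
where()
S=cam("scene");cv2.imwrite("pics/s5.png",cv2.resize(S["img"][170:290,220:380,::-1],(800,600),interpolation=cv2.INTER_CUBIC))
E
```

```text
head x 8.8 y -50.4 z 66.0 mm F head 1.3 -1.1 3.9 grip 0.0132 19.999988973140717 t 29.6
```

View pics/s5.png

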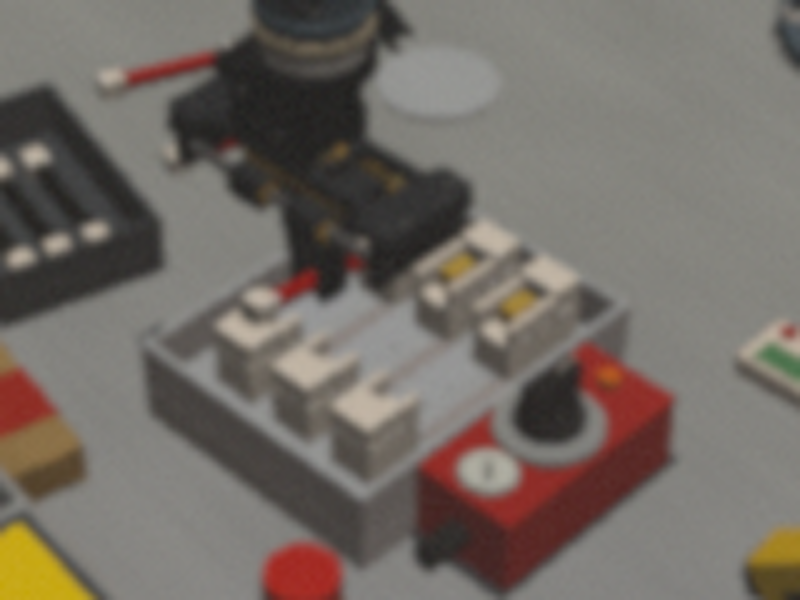

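The new lamp's far end rests on top of bay0's far wall (crop (262,298)), with the near end tipped down towards the spring. Push it −x against the spring, then lower.

```bash
python3 nudge.py '[[0.003, 0, 0, 0], [0.003, 0, 0, 0], [0.003, 0, 0, 0], [0.003, 0, 0, 0], [0, 0, 0, 0], [0, 0, 0, 0]]' >/dev/null;python3 -c "
from h import *
where()"
```

```text
head x -2.2 y -50.5 z 66.1 mm F head 6.5 0.7 -1.6 grip 0.0129 20.00052720308304 t 30.1
```

Spring force is 6.5 N and the upward load has gone, so the far end is off the wall. Lower it.

```bash
python3 nudge.py '[[0, 0, 0.004, 0], [0, 0, 0.004, 0], [0, 0, 0.003, 0], [0, 0, 0, 0], [0, 0, 0, 0]]' >/dev/null;python3 -c "
from h import *
where()";  python3 nudge.py '[[-0.002, 0, 0, 0], [-0.001, 0, 0, 0], [0, 0, 0, 0], [0, 0, 0, 0]]' >/dev/null;python3 -c "
from h import *
where()"
```

```text
head x -2.2 y -50.6 z 55.2 mm F head 6.0 1.2 0.3 grip 0.0127 19.999506175518036 t 30.5
head x -2.0 y -50.5 z 55.1 mm F head 1.2 -0.8 5.2 grip 0.0129 20.00027686357498 t 30.9
```

```bash
python3 nudge.py '[[0, 0, 0, 0], [0, 0, 0, 0], [0, 0, 0, 0], [0, 0, 0, 0], [0, 0, -0.02, 0], [0, 0, -0.03, 0]]' 0.035 >/dev/null; python3 nudge.py '[[0, 0, -0.005, 0], [0, 0, 0, 0], [0, 0, 0, 0], [0, 0, 0, 0], [0, 0, 0, 0], [0, 0, 0, 0], [0, 0, 0.02, 0], [0, 0, 0.013, 0], [0, 0, 0, 0], [0, 0, 0, 0]]' 0 >/dev/null; python3 -c "
from h import *
where()"; python3 nudge.py '[[0, 0, 0.003, 0], [0, 0, 0.003, 0], [0, 0, 0, 0], [0, 0, 0, 0]]'; python3 -c "
from h import *
where()"
```

```text
head x -1.5 y -50.1 z 75.9 mm F head -0.1 0.3 0.6 grip 0.0007 0.0 t 32.2
time: 32.52
position: [0.5681, 0.0105, 0.0712]
tool_rot: [-0.059, 0.998, -0.0, 0.0]
ft_force: [0.4, -0.0, 0.3]
grip_width: 0.0003
grip_force: 0.0
head x -0.4 y -50.4 z 71.2 mm F head 0.3 -0.1 0.3 grip 0.0003 0.0 t 32.5
```

```bash
python3 nudge.py '[[0, 0, 0.003, 0], [0, 0, 0.002, 0], [0, 0, 0, 0], [0, 0, 0, 0]]'>/dev/null; python3 -c "
from h import *
where()"; python3 nudge.py '[[0, 0, -0.04, 0], [0, 0, -0.04, 0], [0, 0, -0.005, 0], [0, 0, 0, 0], [0, 0, 0, 0]]' 0.045 >/dev/null; python3 - <<'E'
from h import *
T=cam("top")
def red(h): return ((h[...,0]<10)|(h[...,0]>170))&(h[...,1]>120)&(h[...,2]>50)
for b in blobs(red(hsv(T)),15,400,(222,180,450,310)):
    d=plane(T,b[0]-10*b[1],.008)-plane(T,b[0]+10*b[1],.008);d*=np.sign(d[0]);p=plane(T,b[0],.008); print(p,np.arctan2(d[1],d[0]),b[2])
    if p[1]<-.1: go(p[0],p[1],np.arctan2(d[1],d[0])+np.pi/2,.002)
E
```

```text
head x 0.2 y -50.5 z 68.8 mm F head -3.6 1.5 16.1 grip 0.0006 8.511558026075363 t 32.9
[0.54358862 0.00785942 0.008     ] 0.06563299649624416 31
[ 0.48144713 -0.20600665  0.008     ] -0.16804823183267723 114
turn 0.286  dx 0.0478 dy -0.2280 dz 0.1482 pos [0.567  0.0107 0.1501] phi 1.689 t 33.3
[ 0.47031386 -0.30646167  0.008     ] -0.25569272564479123 117
turn 0.374  dx 0.0130 dy -0.3313 dz 0.1482 pos [0.567  0.0107 0.1501] phi 1.689 t 33.3
```

Pressing met firm resistance at z ≈ 68.8 mm (a seated tube's top is 68.5), so the lamp is home in bay0. Next, the middle lamp.

```bash
python3 nudge.py '[[0, 0, 0, 0.1], [0, 0, 0, 0.1], [0, 0, 0, 0.1], [0, 0, 0, 0.074], [0.00144, -0.0368, 0, 0], [0.00144, -0.0368, 0, 0], [0.00144, -0.0368, 0, 0], [0.00144, -0.0368, 0, 0], [0.00144, -0.0368, 0, 0], [0.00144, -0.0368, 0, 0], [0.00144, -0.0368, 0, 0], [0.00144, -0.0368, 0, 0], [0.00144, -0.0368, 0, 0], [0, 0, 0.03, 0], [0, 0, 0.03, 0], [0, 0, 0, 0], [0, 0, 0, 0], [0, 0, 0, 0]]' >/dev/null; python3 - <<'E'
from h import *
T=cam("top")
def red(h): return ((h[...,0]<10)|(h[...,0]>170))&(h[...,1]>120)&(h[...,2]>50)
for b in blobs(red(hsv(T)),15,400,(310,180,450,310)): print(plane(T,b[0],.008),b[2])
go(.4703,-.3065,1.315,.002)
E
```

```text
[ 0.4815144  -0.20579998  0.008     ] 119
turn 0.001  dx 0.0020 dy -0.0004 dz 0.0896 pos [ 0.4722 -0.3065  0.0916] phi 1.316 t 34.9
```

```bash
python3 nudge.py '[[0.0015, 0, 0.03, 0], [0, 0, 0.03, 0], [0, 0, 0.02, 0], [0, 0, 0.008, 0], [0, 0, 0.003, 0], [0, 0, 0, 0], [0, 0, 0, 0]]'; python3 nudge.py '[[0, 0, 0, 0], [0, 0, 0, 0], [0, 0, 0, 0], [0, 0, 0, 0], [0, 0, 0, 0], [0, 0, 0, 0], [0, 0, 0, 0]]' 0 20; python3 nudge.py '[[0, 0, -0.02, 0], [0, 0, -0.04, 0], [0, 0, -0.04, 0], [0, 0, -0.03, 0], [0, 0, -0.02, 0], [0, 0, 0, 0], [0, 0, 0, 0], [0, 0, 0, 0]]';python3 -c "
from h import *
bay(0,.009,.15)"
```

```text
time: 35.45
position: [0.4714, -0.307, 0.0016]
tool_rot: [0.127, 0.992, -0.001, 0.001]
ft_force: [0.6, -0.3, -0.2]
grip_width: 0.0449
grip_force: 0.0
time: 36.03
position: [0.4705, -0.3065, 0.0004]
tool_rot: [0.128, 0.992, -0.0, 0.0]
ft_force: [-0.6, -0.2, 5.3]
grip_width: 0.0129
grip_force: 20.8
time: 36.7
position: [0.4693, -0.3055, 0.1487]
tool_rot: [0.128, 0.992, 0.001, -0.001]
ft_force: [-0.6, 0.6, -1.0]
grip_width: 0.0126
grip_force: 20.0
turn -0.374  dx -0.1448 dy 0.3525 dz -0.0008 pos [ 0.4693 -0.3055  0.1487] phi 1.315 t 36.7
```

```bash
python3 nudge.py '[[0, 0, 0, -0.1], [0, 0, 0, -0.1], [0, 0, 0, -0.1], [0, 0, 0, -0.074], [-0.01448, 0.03525, 0, 0], [-0.01448, 0.03525, 0, 0], [-0.01448, 0.03525, 0, 0], [-0.01448, 0.03525, 0, 0], [-0.01448, 0.03525, 0, 0], [-0.01448, 0.03525, 0, 0], [-0.01448, 0.03525, 0, 0], [-0.01448, 0.03525, 0, 0], [-0.01448, 0.03525, 0, 0], [-0.01448, 0.03525, 0, 0], [0, 0, 0, 0], [0, 0, 0, 0], [0, 0, 0, 0], [0, 0, 0, 0]]' >/dev/null;python3 -c "
from h import *
where();bay(0,.009,.078)"
```

```text
head x 8.6 y -1.9 z 148.7 mm F head -0.4 -0.2 -0.3 grip 0.0129 19.999778866767883 t 38.2
turn -0.001  dx -0.0006 dy 0.0019 dz 0.0707 pos [0.5714 0.0597 0.1487] phi 1.688 t 38.2
```

```bash
python3 nudge.py '[[-0.001, 0.0015, 0.02, 0], [0, 0, 0.03, 0], [0, 0, 0.018, 0], [0, 0, 0.003, 0], [0, 0, 0, 0], [0, 0, 0, 0], [0, 0, 0, 0]]' >/dev/null;python3 -c "
from h import *
where()";python3 nudge.py '[[0, 0, 0.005, 0], [0, 0, 0.004, 0], [0, 0, 0.003, 0], [0, 0, 0, 0], [0, 0, 0, 0], [0, 0, 0, 0]]' >/dev/null;python3 -c "
from h import *
where()"
```

```text
head x 11.8 y -0.3 z 80.2 mm F head 0.1 0.6 -0.1 grip 0.013 19.99999165534973 t 38.8
head x 11.3 y 0.4 z 67.2 mm F head 0.5 -0.8 2.5 grip 0.0125 20.001266598701477 t 39.3
```

```bash
python3 nudge.py '[[0, 0, 0.002, 0], [0.003, 0, 0, 0], [0.003, 0, 0, 0], [0.003, 0, 0, 0], [0.003, 0, 0, 0], [0.002, 0, 0, 0], [0, 0, 0, 0], [0, 0, 0, 0]]' >/dev/null;python3 -c "
from h import *
where()"
```

```text
head x -1.2 y 0.5 z 65.3 mm F head 5.9 0.4 -1.8 grip 0.013 19.997486472129822 t 40.0
```

Same signature as bay0. Add 1 mm of margin, lower, ease back, release, press home.

```bash
python3 nudge.py '[[0.001, 0, 0, 0], [0, 0, 0.004, 0], [0, 0, 0.004, 0], [0, 0, 0.003, 0], [0, 0, 0, 0], [0, 0, 0, 0]]' >/dev/null;python3 -c "
from h import *
where()";  python3 nudge.py '[[-0.002, 0, 0, 0], [-0.001, 0, 0, 0], [0, 0, 0, 0], [0, 0, 0, 0]]' >/dev/null;python3 -c "
from h import *
where()"; python3 nudge.py '[[0, 0, 0, 0], [0, 0, 0, 0], [0, 0, 0, 0], [0, 0, 0, 0], [0, 0, -0.02, 0], [0, 0, -0.03, 0]]' 0.035 >/dev/null; python3 nudge.py '[[0, 0, -0.005, 0], [0, 0, 0, 0], [0, 0, 0, 0], [0, 0, 0, 0], [0, 0, 0, 0], [0, 0, 0, 0], [0, 0, 0.02, 0], [0, 0, 0.013, 0], [0, 0, 0, 0], [0, 0, 0, 0]]' 0 >/dev/null; python3 -c "
from h import *
where()"
```

```text
head x -1.9 y 0.4 z 54.3 mm F head 5.4 1.0 -1.2 grip 0.0129 19.99887764453888 t 40.5
head x -0.6 y 0.5 z 54.3 mm F head 3.5 -0.4 2.2 grip 0.0127 19.99932289123535 t 40.8
head x -2.1 y 0.8 z 74.9 mm F head 0.4 -1.0 0.4 grip 0.0006 0.0 t 42.1
```

```bash
python3 nudge.py '[[0, 0, 0.003, 0], [0, 0, 0.003, 0], [0, 0, 0.002, 0], [0, 0, 0, 0], [0, 0, 0, 0]]'>/dev/null; python3 -c "
from h import *
where()"; python3 nudge.py '[[0, 0, 0.001, 0], [0, 0, 0.001, 0], [0, 0, 0, 0]]'>/dev/null; python3 -c "
from h import *
where()"; python3 nudge.py '[[0, 0, -0.04, 0], [0, 0, -0.04, 0], [0, 0, -0.005, 0], [0, 0, 0, 0], [0, 0, 0, 0]]' 0.045 >/dev/null; python3 - <<'E'
from h import *
T=cam("top")
def red(h): return ((h[...,0]<10)|(h[...,0]>170))&(h[...,1]>120)&(h[...,2]>50)
for b in blobs(red(hsv(T)),15,400,(305,180,450,310)):
    d=plane(T,b[0]-10*b[1],.008)-plane(T,b[0]+10*b[1],.008);d*=np.sign(d[0]);p=plane(T,b[0],.008); print(p,np.arctan2(d[1],d[0]),b[2])
    if p[1]<-.1: go(p[0],p[1],np.arctan2(d[1],d[0])+np.pi/2,.002)
E
```

```text
head x -0.7 y 0.5 z 68.9 mm F head -0.5 -0.1 4.0 grip 0.0006 2.434101216495037 t 42.5
head x -0.6 y 0.5 z 68.8 mm F head -3.3 0.7 18.5 grip 0.0009 9.09957692027092 t 42.8
[ 0.48108885 -0.20586075  0.008     ] -0.16451583183938517 112
turn 0.283  dx 0.0341 dy -0.2764 dz 0.1482 pos [0.5603 0.0611 0.1501] phi 1.689 t 43.2
```

Bay1 is seated (contact at 68.8 mm). Third lamp.

```bash
python3 nudge.py '[[0, 0, 0, 0.1], [0, 0, 0, 0.1], [0, 0, 0, 0.083], [0.0049, -0.0395, 0, 0], [0.0049, -0.0395, 0, 0], [0.0049, -0.0395, 0, 0], [0.0049, -0.0395, 0, 0], [0.0049, -0.0395, 0, 0], [0.0049, -0.0395, 0, 0], [0.0049, -0.0395, 0, 0], [0, 0, 0.03, 0], [0, 0, 0.03, 0], [0, 0, 0, 0], [0, 0, 0, 0], [0, 0, 0, 0]]' >/dev/null; python3 -c "
from h import *
go(.4812,-.206,1.406,.002)"
```

```text
turn 0.001  dx 0.0005 dy -0.0007 dz 0.0887 pos [ 0.4819 -0.2055  0.0907] phi 1.407 t 44.5
```

```bash
python3 nudge.py '[[0.0005, -0.0005, 0.03, 0], [0, 0, 0.03, 0], [0, 0, 0.02, 0], [0, 0, 0.007, 0], [0, 0, 0.002, 0], [0, 0, 0, 0], [0, 0, 0, 0]]'; python3 nudge.py '[[0, 0, 0, 0], [0, 0, 0, 0], [0, 0, 0, 0], [0, 0, 0, 0], [0, 0, 0, 0], [0, 0, 0, 0], [0, 0, 0, 0]]' 0 20; python3 nudge.py '[[0, 0, -0.02, 0], [0, 0, -0.04, 0], [0, 0, -0.04, 0], [0, 0, -0.03, 0], [0, 0, -0.02, 0], [0, 0, 0, 0], [0, 0, 0, 0], [0, 0, 0, 0]]';python3 -c "
from h import *
bay(.05,.009,.15)"
```

```text
time: 45.08
position: [0.4827, -0.2069, 0.0034]
tool_rot: [0.082, 0.997, -0.001, 0.001]
ft_force: [1.2, 0.4, -0.3]
grip_width: 0.0451
grip_force: 0.0
time: 45.67
position: [0.4816, -0.2066, 0.0021]
tool_rot: [0.082, 0.997, -0.0, 0.0]
ft_force: [-0.5, 0.4, 1.9]
grip_width: 0.0128
grip_force: 20.0
time: 46.33
position: [0.4807, -0.2059, 0.151]
tool_rot: [0.082, 0.997, 0.001, -0.001]
ft_force: [0.7, 0.9, -1.5]
grip_width: 0.0128
grip_force: 20.0
turn -0.283  dx -0.1218 dy 0.3050 dz 0.0013 pos [ 0.4807 -0.2059  0.151 ] phi 1.406 t 46.3
```

```bash
python3 nudge.py '[[0, 0, 0, -0.1], [0, 0, 0, -0.1], [0, 0, 0, -0.083], [-0.01353, 0.0339, 0, 0], [-0.01353, 0.0339, 0, 0], [-0.01353, 0.0339, 0, 0], [-0.01353, 0.0339, 0, 0], [-0.01353, 0.0339, 0, 0], [-0.01353, 0.0339, 0, 0], [-0.01353, 0.0339, 0, 0], [-0.01353, 0.0339, 0, 0], [-0.01353, 0.0339, 0, 0], [0, 0, 0, 0], [0, 0, 0, 0], [0, 0, 0, 0], [0, 0, 0, 0]]' >/dev/null;python3 -c "
from h import *
where();bay(.05,.009,.08)"
```

```text
head x 8.6 y 48.5 z 150.6 mm F head -0.0 0.7 0.1 grip 0.0129 19.999801218509674 t 47.7
turn -0.001  dx -0.0007 dy 0.0015 dz 0.0706 pos [0.5654 0.1097 0.1506] phi 1.688 t 47.7
```

```bash
python3 nudge.py '[[-0.001, 0.001, 0.02, 0], [0, 0, 0.03, 0], [0, 0, 0.018, 0], [0, 0, 0.003, 0], [0, 0, 0, 0], [0, 0, 0, 0], [0, 0, 0, 0]]' >/dev/null;python3 -c "
from h import *
where()";python3 nudge.py '[[0, 0, 0.005, 0], [0, 0, 0.005, 0], [0, 0, 0.004, 0], [0, 0, 0, 0], [0, 0, 0, 0], [0, 0, 0, 0]]' >/dev/null;python3 -c "
from h import *
where()"
```

```text
head x 11.8 y 49.7 z 82.2 mm F head -0.9 0.2 0.4 grip 0.0124 19.99984234571457 t 48.2
head x 11.2 y 50.4 z 67.1 mm F head -0.4 -0.4 1.1 grip 0.0126 19.99958574771881 t 48.8
```

```bash
python3 nudge.py '[[0, 0, 0.001, 0], [0.003, 0, 0, 0], [0.003, 0, 0, 0], [0.003, 0, 0, 0], [0.003, 0, 0, 0], [0.003, 0, 0, 0], [0, 0, 0, 0], [0, 0, 0, 0]]' >/dev/null;python3 -c "
from h import *
where()"
```

```text
head x -2.0 y 50.3 z 66.4 mm F head 5.0 0.3 -1.2 grip 0.0127 19.999351501464844 t 49.4
```

```bash
python3 nudge.py '[[0.0005, 0, 0, 0], [0, 0, 0.004, 0], [0, 0, 0.004, 0], [0, 0, 0.003, 0], [0, 0, 0, 0], [0, 0, 0, 0]]' >/dev/null;python3 -c "
from h import *
where()";  python3 nudge.py '[[-0.002, 0, 0, 0], [-0.001, 0, 0, 0], [0, 0, 0, 0], [0, 0, 0, 0]]' >/dev/null;python3 -c "
from h import *
where()"; python3 nudge.py '[[0, 0, 0, 0], [0, 0, 0, 0], [0, 0, 0, 0], [0, 0, 0, 0], [0, 0, -0.02, 0], [0, 0, -0.03, 0]]' 0.035 >/dev/null; python3 nudge.py '[[0, 0, -0.005, 0], [0, 0, 0, 0], [0, 0, 0, 0], [0, 0, 0, 0], [0, 0, 0, 0], [0, 0, 0, 0], [0, 0, 0.02, 0], [0, 0, 0.013, 0], [0, 0, 0, 0], [0, 0, 0, 0]]' 0 >/dev/null; python3 -c "
from h import *
where()"
```

```text
head x -2.2 y 50.3 z 55.6 mm F head 5.9 1.1 0.1 grip 0.0132 19.999712705612183 t 49.9
head x -2.0 y 50.3 z 55.5 mm F head 1.3 -0.4 4.8 grip 0.0125 20.000503957271576 t 50.2
head x -2.6 y 50.5 z 75.9 mm F head 0.1 0.6 0.5 grip 0.0004 0.0 t 51.6
```

```bash
python3 nudge.py '[[0, 0, 0.003, 0], [0, 0, 0.003, 0], [0, 0, 0.003, 0], [0, 0, 0, 0], [0, 0, 0, 0]]'>/dev/null; python3 -c "
from h import *
where()"; python3 nudge.py '[[0, 0, 0.001, 0], [0, 0, 0.001, 0], [0, 0, 0, 0]]'>/dev/null; python3 -c "
from h import *
where()"; python3 nudge.py '[[0, 0, -0.04, 0], [0, 0, -0.04, 0], [0, 0, -0.02, 0], [0, 0.04, 0, 0], [0, 0.04, 0, 0], [0, 0.04, 0, 0], [0, 0.04, 0, 0], [0, 0.04, 0, 0], [0, 0.04, 0, 0], [0, 0.03, 0, 0], [0, 0, 0, 0], [0, 0, 0, 0], [0, 0, 0, 0]]' 0.045 >/dev/null; python3 - <<'E'
from h import *
T=cam("top");S=cam("scene")
c=np.zeros((500,800,3),np.uint8)
c[:,:400]=cv2.resize(T["img"][160:275,195:300,::-1],(400,500),interpolation=cv2.INTER_CUBIC)
c[:400,400:]=cv2.resize(S["img"][190:290,240:350,::-1],(400,400),interpolation=cv2.INTER_CUBIC)
cv2.imwrite("pics/c6.png",c)
where()
E
```

```text
head x -1.1 y 50.4 z 68.9 mm F head -1.0 0.4 5.2 grip 0.0005 2.409783974289894 t 52.0
head x -1.1 y 50.4 z 68.8 mm F head -3.2 -0.2 17.9 grip 0.0002 9.033497124910355 t 52.2
head x -1.8 y 318.9 z 165.8 mm F head -0.2 -0.1 0.5 grip 0.0447 0.0 t 53.4
```

View pics/c6.png

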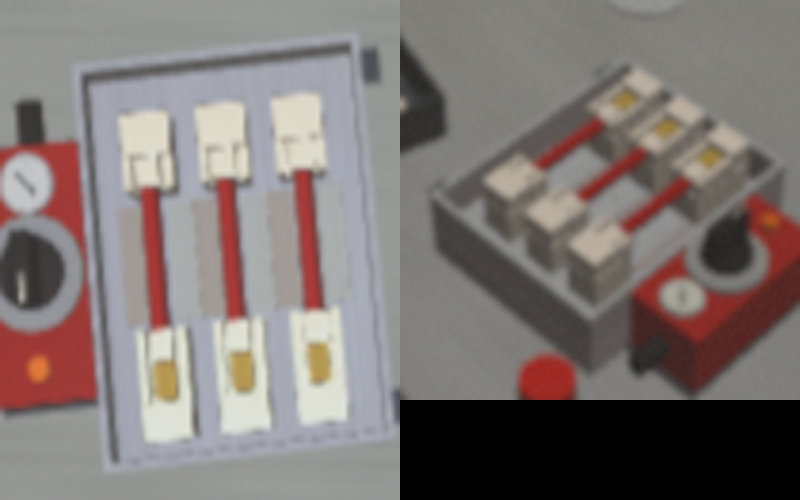

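All three ruby lamps lie between their holders, just as the spent ones did (top tubes at crop (155,255), (233,250), (308,240)). Now the switch.

```bash
python3 -c "
from h import *
T=cam('top')
p=plane(T,(202.6,222.2),.076);d=p[:2]-O;print('disc head',d@U,d@V)
bay(.131,0,.081)"
```

```text
disc head -0.0014211116142342317 0.12904992592434203
turn -0.002  dx -0.0016 dy -0.1878 dz 0.0850 pos [0.5234 0.377  0.1659] phi 1.687 t 53.5
```

```bash
python3 nudge.py '[[-0.0003, -0.0375, 0, 0], [-0.0003, -0.0375, 0, 0], [-0.0003, -0.0375, 0, 0], [-0.0003, -0.0375, 0, 0], [-0.0004, -0.0375, 0, 0], [0, 0, 0, 0], [0, 0, 0, 0], [0, 0, 0.03, 0], [0, 0, 0.03, 0], [0, 0, 0.02, 0], [0, 0, 0.005, 0], [0, 0, 0, 0], [0, 0, 0, 0], [0, 0, 0, 0]]' 0.045 >/dev/null; python3 -c "
from h import *
where();bay(.131,0,.081)"
```

```text
head x 1.1 y 133.4 z 82.4 mm F head 0.5 0.3 -0.2 grip 0.0452 0.0 t 54.6
turn 0.000  dx 0.0011 dy -0.0024 dz 0.0014 pos [0.548  0.1932 0.0824] phi 1.689 t 54.6
```

```bash
python3 nudge.py '[[0.001, -0.0024, 0, 0], [0, 0, 0, 0], [0, 0, 0, 0]]' >/dev/null; python3 nudge.py '[[0, 0, 0, 0], [0, 0, 0, 0], [0, 0, 0, 0], [0, 0, 0, 0], [0, 0, 0, 0], [0, 0, 0, 0]]' 0 15 >/dev/null; python3 -c "
from h import *
where()"; python3 nudge.py '[[0, 0, 0, 0.1], [0, 0, 0, 0.1], [0, 0, 0, 0.1], [0, 0, 0, 0.1], [0, 0, 0, 0.1], [0, 0, 0, 0.1], [0, 0, 0, 0.1], [0, 0, 0, 0.1], [0, 0, 0, 0.1], [0, 0, 0, 0.1], [0, 0, 0, 0.1], [0, 0, 0, 0.1], [0, 0, 0, 0.1], [0, 0, 0, 0.1], [0, 0, 0, 0.1], [0, 0, 0, 0.07], [0, 0, 0, 0], [0, 0, 0, 0], [0, 0, 0, 0]]' >/dev/null;python3 -c "
from h import *
where();print(robot.get_obs()['moment']);go(.5,.4,.118,.1)"
```

```text
head x -1.2 y 130.7 z 80.9 mm F head -0.5 1.3 0.1 grip 0.0137 15.001552785979584 t 55.4
head x -1.3 y 130.5 z 80.9 mm F head -0.9 -0.5 0.9 grip 0.0141 15.000066552311182 t 57.0
[-0.09071132  0.11551229  0.0894014 ]
turn 0.003  dx 0.2139 dy -0.0209 dz -0.0191 pos [0.5459 0.1901 0.0809] phi 0.121 t 57.0
```

```bash
python3 nudge.py '[[0, 0, 0, 0.04], [0, 0, 0, 0.04], [0, 0, 0, 0.03], [0, 0, 0, 0], [0, 0, 0, 0]]' >/dev/null;python3 -c "
from h import *
where();print(robot.get_obs()['moment']);go(.5,.4,.118,.1)"; python3 nudge.py '[[0, 0, 0, 0], [0, 0, 0, 0], [0, 0, 0, 0], [0, 0, 0, 0], [0, 0, -0.03, 0], [0, 0, -0.04, 0], [0, 0, -0.04, 0], [0, 0, -0.02, 0], [0, 0, 0, 0], [0, 0, 0, 0]]' 0.06 >/dev/null; python3 - <<'E'
from h import *
np.set_printoptions(precision=4,suppress=True)
T=cam("top");S=cam("scene");ht=hsv(T)
c=np.zeros((600,800,3),np.uint8)
c[:400,:400]=cv2.resize(T["img"][210:260,75:165,::-1],(400,222))[:222] if 0 else cv2.resize(T["img"][195:265,80:150,::-1],(400,400))
c[:400,400:]=cv2.resize(S["img"][240:320,300:440,::-1],(400,229),interpolation=cv2.INTER_CUBIC) if 0 else cv2.resize(S["img"][225:325,340:440,::-1],(400,400),interpolation=cv2.INTER_CUBIC)
cv2.imwrite("pics/c7.png",c[:400])
ye=(ht[...,0]>18)&(ht[...,0]<32)&(ht[...,1]>150)&(ht[...,2]>80)
for b in blobs(ye,60,4000,(70,215,170,265)): r=cv2.minAreaRect(b[4].astype(np.float32));print("yel",b[0],b[2],b[1],b[3])
where()
E
```

```text
head x -1.3 y 130.4 z 80.9 mm F head -0.2 -0.3 0.4 grip 0.0154 16.343415562296286 t 57.4
[-0.1776585   0.19677972  0.49428883]
turn -0.106  dx 0.2140 dy -0.0209 dz -0.0192 pos [0.546  0.19   0.0809] phi 0.012 t 57.4
yel [130.8993 236.5794] 447 [-0.9881  0.1536] [15.3593 29.1216]
head x -2.3 y 130.5 z 209.7 mm F head -0.3 0.1 -0.3 grip 0.06 0.0 t 58.3
```

View pics/c7.png

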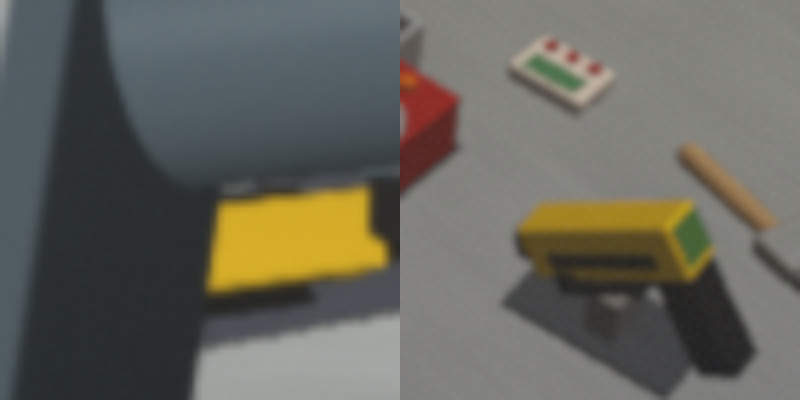

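The switch resisted with 0.49 N·m and the grip slipped past it, so it is at its stop. The thermometer is undisturbed; in the scene view its barrel-top edges are at the crop's (690,203)–(665,240) at the rear and (545,203)–(520,237) at the front. Triangulate it.

```bash
python3 - <<'E'
from h import *
np.set_printoptions(precision=4,suppress=True)
T=cam("top");S=cam("scene")
R_,a=tri(T,(87.95,242.45),S,(409.4,280.4));F_,b=tri(T,(146.4,233.25),S,(373.1,280.0))
print("rear",R_,a,"front",F_,b,"len",np.linalg.norm(F_-R_))
r=plane(T,(87.95,242.45),.1345);f=plane(T,(146.4,233.25),.0599);d=f-r;d[2]=0;L=np.linalg.norm(d);d/=L
print("by height",r,f,L,"heading",np.arctan2(d[1],d[0]),"origin",r+d*.0412-[0,0,.0545],f-d*.0653)
for n,(p,q) in{"rear":((86.7,234.6),(89.2,250.3)),"front":((145.2,225.4),(147.6,241.1))}.items():
    z=.1345 if n=="rear" else .06; P,Q=plane(T,p,z),plane(T,q,z);e=P-Q;print(n,"width",np.linalg.norm(e),"perp heading",np.arctan2(e[1],e[0]))
# base of stand: darker-bluish blob at z~0
im=cv2.imread("pics/top0.png");h=cv2.cvtColor(im,cv2.COLOR_BGR2HSV)
m=(h[...,2]<95)|((h[...,0]>18)&(h[...,0]<32)&(h[...,1]>150))
m=cv2.morphologyEx(m.astype(np.uint8),cv2.MORPH_OPEN,np.ones((3,3)))
for b in blobs(m,300,4000,(70,215,170,265)):
    B=b[4][b[4][:,0]>105].astype(np.float32); rr=cv2.minAreaRect(B);print([plane(T,q,.008) for q in cv2.boxPoints(rr)])
E
```

```text
rear [0.4927 0.4381 0.1267] 0.005928507102337298 front [0.515  0.3338 0.0541] 0.006274248512195833 len 0.1289658394939058
by height [0.4905 0.4366 0.1345] [0.5171 0.3297 0.0599] 0.1101602088823277 heading -1.326867074784682 origin [0.5004 0.3966 0.08  ] [0.5013 0.3931 0.0599]
rear width 0.03651191566735788 perp heading 0.2200853416821645
front width 0.03958037278026641 perp heading 0.20069816641236532
[array([0.5226, 0.4634, 0.008 ]), array([0.5463, 0.3413, 0.008 ]), array([0.4795, 0.3265, 0.008 ]), array([0.4562, 0.4479, 0.008 ])]
```

```bash
python3 -c "
from h import *
go(.5009,.3948,.206,.15)"
```

```text
turn -0.197  dx 0.2096 dy -0.0008 dz 0.0591 pos [0.5448 0.1899 0.209 ] phi 0.009 t 58.4
```

```bash
python3 nudge.py '[[0, 0, 0, -0.1], [0, 0, 0, -0.097], [0.035, 0, 0, 0], [0.035, 0, 0, 0], [0.035, 0, 0, 0], [0.035, 0, 0, 0], [0.035, 0, 0, 0], [0.0345, -0.0008, 0, 0], [0, 0, 0.03, 0], [0, 0, 0.03, 0], [0, 0, 0, 0], [0, 0, 0, 0], [0, 0, 0, 0], [0, 0, 0, 0]]' 0.065 >/dev/null; python3 - <<'E'
from h import *
go(.5009,.3948,.206,.069)
T=cam("top");S=cam("scene")
c=np.zeros((400,800,3),np.uint8)
c[:,:400]=cv2.resize(T["img"][195:265,80:150,::-1],(400,400))
c[:,400:]=cv2.resize(S["img"][220:320,340:440,::-1],(400,400),interpolation=cv2.INTER_CUBIC)
cv2.imwrite("pics/c8.png",c)
E
```

```text
turn -0.001  dx 0.0002 dy -0.0031 dz 0.0834 pos [0.5038 0.3951 0.1524] phi 0.205 t 59.6
```

View pics/c8.png

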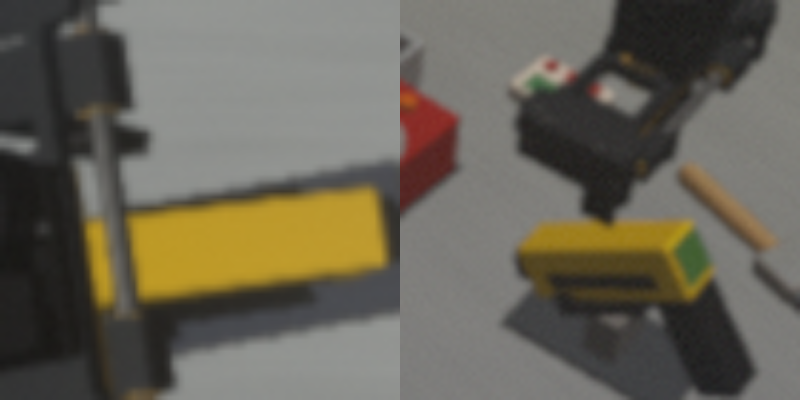

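The open fingers straddle the barrel's middle (scene crop (600,210)). Descend and grip.

```bash
python3 nudge.py '[[0, -0.002, 0.025, 0], [0, -0.001, 0.025, 0], [0, 0, 0.02, 0], [0, 0, 0.01, 0], [0, 0, 0.002, 0], [0, 0, 0, 0], [0, 0, 0, 0]]'; python3 nudge.py '[[0, 0, 0, 0], [0, 0, 0, 0], [0, 0, 0, 0], [0, 0, 0, 0], [0, 0, 0, 0], [0, 0, 0, 0], [0, 0, 0, 0]]' 0 15; python3 -c "
from h import *
go(.5009,.3948,.206,.069)"
```

```text
time: 60.28
position: [0.5007, 0.3949, 0.0704]
tool_rot: [0.631, 0.776, 0.001, 0.001]
ft_force: [-0.2, -0.6, -0.2]
grip_width: 0.0651
grip_force: 0.0
time: 60.87
position: [0.5001, 0.3946, 0.0693]
tool_rot: [0.631, 0.776, 0.001, 0.0]
ft_force: [0.6, 0.1, 1.4]
grip_width: 0.0358
grip_force: 15.0
turn 0.000  dx 0.0001 dy 0.0008 dz 0.0003 pos [0.5001 0.3946 0.0693] phi 0.206 t 60.9
```

```bash
python3 nudge.py '[[0, 0, 0, 0], [0, 0, 0, 0], [0, 0, -0.01, 0], [0, 0, -0.03, 0], [0, 0, -0.03, 0], [0, 0, -0.03, 0], [0, 0, -0.02, 0], [0, 0, 0, 0], [0, 0, 0, 0], [0, 0, 0, 0]]' 0 45; python3 - <<'E'
from h import *
h=.206-np.pi/2;P=O-.1843*np.array([np.cos(h),np.sin(h)]);print(P)
go(P[0],P[1],.206,.1803)
E
```

```text
time: 61.7
position: [0.498, 0.3936, 0.1874]
tool_rot: [0.631, 0.776, -0.002, -0.001]
ft_force: [0.1, 0.4, -1.7]
grip_width: 0.0359
grip_force: 45.0
[0.52490215 0.24100333]
turn 0.000  dx -0.1549 dy -0.0049 dz 0.0073 pos [0.498  0.3936 0.1874] phi 0.206 t 61.7
```

```bash
python3 nudge.py '[[-0.02, 0, 0, 0], [-0.03, 0, 0, 0], [-0.035, 0, 0, 0], [-0.03, 0, 0, 0], [-0.025, 0, 0.003, 0], [-0.015, -0.004, 0.003, 0], [0, 0, 0, 0], [0, 0, 0, 0], [0, 0, 0, 0], [0, 0, 0, 0], [0, 0, 0, 0]]'; python3 - <<'E'
from h import *
go(.5249,.2410,.206,.1803)
T=cam("top");S=cam("scene")
c=np.zeros((400,800,3),np.uint8)
c[:,:400]=cv2.resize(T["img"][190:260,150:220,::-1],(400,400))
c[:,400:]=cv2.resize(S["img"][190:290,290:390,::-1],(400,400),interpolation=cv2.INTER_CUBIC)
cv2.imwrite("pics/c9.png",c)
E
```

```text
time: 62.62
position: [0.527, 0.2429, 0.1826]
tool_rot: [0.63, 0.777, -0.0, -0.0]
ft_force: [0.2, -0.1, -2.4]
grip_width: 0.0356
grip_force: 45.0
turn 0.001  dx -0.0014 dy -0.0024 dz 0.0023 pos [0.527  0.2429 0.1826] phi 0.207 t 62.6
```

View pics/c9.png

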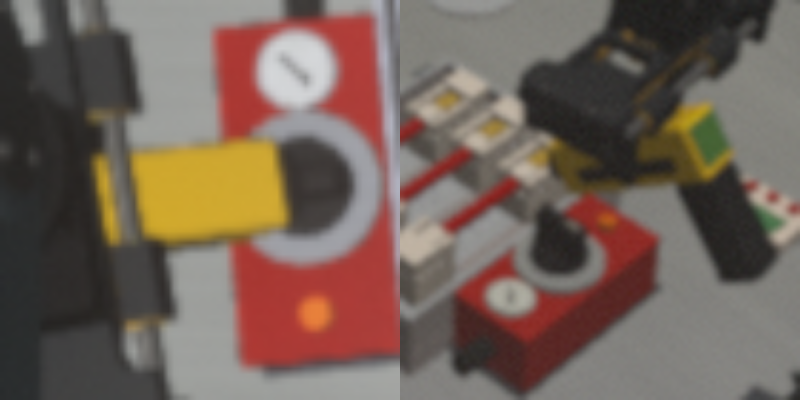

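The thermometer is held over the box, its nose edge at top crop (285,183), and the switch bar now lies crosswise. I'll check the barrel's pitch numerically.

```bash
python3 - <<'E'
from h import *
np.set_printoptions(precision=1,suppress=True)
T=cam("top");S=cam("scene")
def pts(o,phi,pitch,c):
    h=phi-np.pi/2;x=np.array([np.cos(h)*np.cos(pitch),np.sin(h)*np.cos(pitch),-np.sin(pitch)]);y=np.array([-np.sin(h),np.cos(h),0]);z=np.cross(x,y)
    return [proj(c,o+a*x+b*y+e*z) for a,b,e in((.065,.018,-.021),(-.065,.018,-.021),(-.065,.018,.021),(-.065,-.018,.021),(.065,.018,.021),(.065,-.018,.021))]
names="nose-bot+y, rear-bot+y, rear-top+y, rear-top-y, nosetop+y, nosetop-y";print(names)
D=np.array([0,0,.0107])
print("rest pred S",*pts(np.array([.5001,.3946,.0693])+D,.206,.611,S)); print("rest pred T",*pts(np.array([.5001,.3946,.0693])+D,.206,.611,T))
o=robot.get_obs()["position"]+D
for p in(25,30,35,40): print(p,"S",*pts(o,.207,np.radians(p),S)); print("   T",*pts(o,.207,np.radians(p),T))
E
```

```text
nose-bot+y, rear-bot+y, rear-top+y, rear-top-y, nosetop+y, nosetop-y
rest pred S [374.4 294.2] [413.3 295. ] [406.8 281.2] [413.8 273.3] [368.2 281.5] [375.2 274.1]
rest pred T [140.  230.2] [ 84.4 236.7] [ 87.6 234.2] [ 89.8 249.7] [144.8 227.6] [147.  241.8]
25 S [329.6 235.2] [367.5 238.7] [363.  224.6] [370.7 217.7] [325.  222.1] [332.8 215.8]
   T [192.9 215.8] [132.5 223.7] [134.3 220.7] [137.1 238.1] [197.2 212.6] [200.  228.9]
30 S [330.8 237. ] [367.4 236.8] [361.7 222.7] [369.4 215.8] [325.2 223.9] [332.9 217.5]
   T [191.5 216.3] [132.  223.4] [135.6 220.1] [138.4 237.7] [197.3 213. ] [200.1 229.1]
35 S [332.1 238.7] [367.1 234.9] [360.4 220.8] [368.1 213.9] [325.6 225.7] [333.3 219.3]
   T [189.9 216.8] [131.7 223.1] [137.2 219.6] [140.  237.2] [197.2 213.4] [199.9 229.4]
40 S [333.4 240.4] [366.6 232.9] [358.9 219. ] [366.6 212.1] [326.1 227.6] [333.7 221.2]
   T [188.1 217.3] [131.6 222.7] [139.1 219. ] [141.9 236.6] [196.8 213.8] [199.5 229.7]
```

```bash
python3 nudge.py '[[-0.0014, -0.002, 0.002, 0], [0, 0, 0, 0], [0, 0, 0, 0], [0, 0, 0, 0]]' | sed -n 2p; python3 - <<'E'
from h import *
def edge(img,x0,x1,y0,y1):
    h=cv2.cvtColor(img,cv2.COLOR_RGB2HSV).astype(int);m=(h[...,0]>16)&(h[...,0]<34)&(h[...,1]>120)&(h[...,2]>60)
    # subpixel: saturation crossing at the lowest yellow row of each column
    P=[]
    for x in range(x0,x1):
        r=[y for y in range(y0,y1) if m[y,x]]
        if not r: continue
        y=max(r);s=h[:,x,1];a,b=s[y],s[y+1]; k=120; P.append((x,y+(np.clip((a-k)/(a-b),0,1) if a>b else 0)))
    P=np.array(P);f=np.polyfit(P[:,0],P[:,1],1)
    for _ in range(5):
        k=abs(np.polyval(f,P[:,0])-P[:,1])<.6; f=np.polyfit(P[k,0],P[k,1],1) if k.sum()>4 else f
    return f,k.sum(),len(P),np.polyval(f,(x0+x1)/2)
r=cv2.cvtColor(cv2.imread("pics/scene0.png"),cv2.COLOR_BGR2RGB)
print("rest",edge(r,378,411,285,300),"pred slope .021")
S=cam("scene");print("now",edge(S["img"],337,365,228,243),"pred -.109@35, -.005@30, -.226@40")
go(.5249,.2410,.206,.1803)
E
```

```text
position: [0.5256, 0.24, 0.181]
rest (array([3.57806086e-02, 2.79960326e+02]), np.int64(26), 33, np.float64(294.0757761432109)) pred slope .021
now (array([-6.96211692e-02,  2.59777698e+02]), np.int64(17), 23, np.float64(235.34066795458293)) pred -.109@35, -.005@30, -.226@40
turn -0.000  dx 0.0011 dy -0.0006 dz 0.0007 pos [0.5257 0.24   0.181 ] phi 0.206 t 63.2
```

Pitch is about 34–35°. Lower it 3 mm to centre the aim on bay1's lamp, then hold over 2 s.

```bash
python3 nudge.py '[[0.001, 0, 0.003, 0], [0, 0, 0, 0], [0, 0, 0, 0], [0, 0, 0, 0], [0, 0, 0, 0], [0, 0, 0, 0], [0, 0, 0, 0], [0, 0, 0, 0], [0, 0, 0, 0], [0, 0, 0, 0], [0, 0, 0, 0], [0, 0, 0, 0], [0, 0, 0, 0], [0, 0, 0, 0], [0, 0, 0, 0], [0, 0, 0, 0], [0, 0, 0, 0], [0, 0, 0, 0], [0, 0, 0, 0], [0, 0, 0, 0]]'|sed -n 2p; python3 nudge.py '[[0, 0, 0, 0], [0, 0, 0, 0], [0, 0, 0, 0], [0, 0, 0, 0], [0, 0, 0, 0], [0, 0, 0, 0], [0, 0, 0, 0], [0, 0, 0, 0], [0, 0, 0, 0], [0, 0, 0, 0], [0, 0, 0, 0], [0, 0, 0, 0], [0, 0, 0, 0], [0, 0, 0, 0], [0, 0, 0, 0], [0, 0, 0, 0], [0, 0, 0, 0], [0, 0, 0, 0], [0, 0, 0, 0], [0, 0, 0, 0]]' |sed -n 2p; python3 - <<'E'
from h import *
T=cam("top");S=cam("scene")
for n,c,roi in(("T",T,(125,205,215,245)),("S",S,(320,205,380,245))):
    h=hsv(c);m=(h[...,0]>16)&(h[...,0]<34)&(h[...,1]>120)&(h[...,2]>60)
    B=blobs(m,40,3000,roi);P=np.vstack([b[4] for b in B]);print(n,P.min(0),P.max(0),cv2.boxPoints(cv2.minAreaRect(P.astype(np.float32))).round(1).tolist())
go(.5249,.2410,.206,.1773)
E
```

```text
position: [0.5254, 0.241, 0.1779]
position: [0.5255, 0.241, 0.178]
T [168. 215.] [201. 233.] [[167.1999969482422, 218.0], [200.10000610351562, 214.6999969482422], [201.6999969482422, 231.10000610351562], [168.8000030517578, 234.39999389648438]]
S [323. 217.] [372. 238.] [[322.3999938964844, 219.3000030517578], [371.20001220703125, 216.1999969482422], [372.3999938964844, 235.60000610351562], [323.6000061035156, 238.60000610351562]]
turn 0.000  dx 0.0001 dy -0.0005 dz 0.0007 pos [0.5254 0.241  0.178 ] phi 0.206 t 66.6
```

Held steadily for 3.3 s. Now return it to the stand.

```bash
python3 nudge.py '[[0, 0, -0.01, 0], [0.015, 0, -0.005, 0], [0.03, 0, 0, 0], [0.035, 0, 0, 0], [0.035, 0, 0, 0], [0.03, 0.003, 0, 0], [0.01, 0.003, 0, 0], [0, 0, 0, 0], [0, 0, 0, 0], [0, 0, 0, 0], [0, 0, 0, 0], [0, 0, 0, 0]]' >/dev/null; python3 -c "
from h import *
go(.5001,.3946,.206,.0693)"
```

```text
turn -0.002  dx 0.0021 dy 0.0006 dz 0.1237 pos [0.5    0.3925 0.193 ] phi 0.204 t 67.6
```

```bash
python3 nudge.py '[[0.002, 0.0005, 0.02, 0], [0, 0, 0.03, 0], [0, 0, 0.03, 0], [0, 0, 0.015, 0], [0, 0, 0.008, 0], [0, 0, 0, 0], [0, 0, 0, 0], [0, 0, 0, 0]]' |sed -n 2,4p; python3 -c "
from h import *
go(.5001,.3946,.206,.0693)"
```

```text
position: [0.501, 0.3964, 0.0915]
tool_rot: [0.631, 0.776, 0.001, 0.001]
ft_force: [0.2, -0.1, -1.0]
turn -0.000  dx -0.0016 dy -0.0014 dz 0.0222 pos [0.501  0.3964 0.0915] phi 0.206 t 68.3
```

```bash
python3 nudge.py '[[-0.0012, -0.001, 0, 0], [0, 0, 0.008, 0], [0, 0, 0.006, 0], [0, 0, 0.004, 0], [0, 0, 0, 0], [0, 0, 0, 0]]' |sed -n 2,4p; python3 -c "
from h import *
go(.5001,.3946,.206,.0693)"
```

```text
position: [0.4985, 0.3945, 0.0713]
tool_rot: [0.631, 0.776, -0.001, -0.0]
ft_force: [0.7, 0.6, -2.1]
turn 0.000  dx -0.0002 dy 0.0015 dz 0.0020 pos [0.4985 0.3945 0.0713] phi 0.206 t 68.8
```

```bash
python3 nudge.py '[[0, 0.001, 0.001, 0], [0, 0, 0.001, 0], [0, 0, 0, 0], [0, 0, 0, 0]]' |sed -n 2,4p; python3 nudge.py '[[0, 0, 0, 0], [0, 0, 0, 0]]' 0 5 |sed -n 2,4p; python3 nudge.py '[[0, 0, 0, 0], [0, 0, 0, 0], [0, 0, 0, 0], [0, 0, 0, 0], [0, 0, 0, 0]]' 0.065 |sed -n 2,4p; python3 nudge.py '[[0, 0, -0.02, 0], [0, 0, -0.04, 0], [0, 0, -0.04, 0], [0, 0, -0.04, 0], [0, 0, -0.02, 0], [0, 0.04, 0, 0], [0, 0.04, 0, 0], [0, 0.04, 0, 0], [0, 0.04, 0, 0], [0, 0.02, 0, 0], [0, 0, 0, 0], [0, 0, 0, 0], [0, 0, 0, 0]]'|sed -n 2,4p; python3 - <<'E'
from h import *
T=cam("top");S=cam("scene")
c=np.zeros((600,800,3),np.uint8)
c[:420,:400]=cv2.resize(T["img"],(560,420))[:,60:460,::-1]
c[:400,400:]=cv2.resize(S["img"][225:325,340:440,::-1],(400,400),interpolation=cv2.INTER_CUBIC)
cv2.imwrite("pics/c10.png",c[:420])
def ye(c): h=hsv(c);return (h[...,0]>18)&(h[...,0]<32)&(h[...,1]>150)&(h[...,2]>80)
for n,cc,roi in(("top",T,(70,215,170,265)),("scene",S,(360,265,430,310))):
    for b in blobs(ye(cc),60,4000,roi): print("yel",n,b[0],b[1],b[2])
E
```

```text
position: [0.5, 0.3949, 0.07]
tool_rot: [0.631, 0.776, 0.0, 0.0]
ft_force: [-0.1, -0.5, -2.3]
position: [0.5, 0.3949, 0.0701]
tool_rot: [0.631, 0.776, 0.0, 0.0]
ft_force: [-0.0, -0.2, -1.9]
position: [0.5001, 0.395, 0.0702]
tool_rot: [0.631, 0.776, 0.0, 0.0]
ft_force: [0.1, -0.6, 1.0]
position: [0.6749, 0.4315, 0.2293]
tool_rot: [0.631, 0.776, -0.001, -0.001]
ft_force: [-0.7, 0.5, -0.5]
yel top [117.54157044 238.53464203] [-0.99078448  0.13544781] 866
yel scene [392.98387097 282.0766129 ] [-0.99631622 -0.08575538] 496
```

View pics/c10.png

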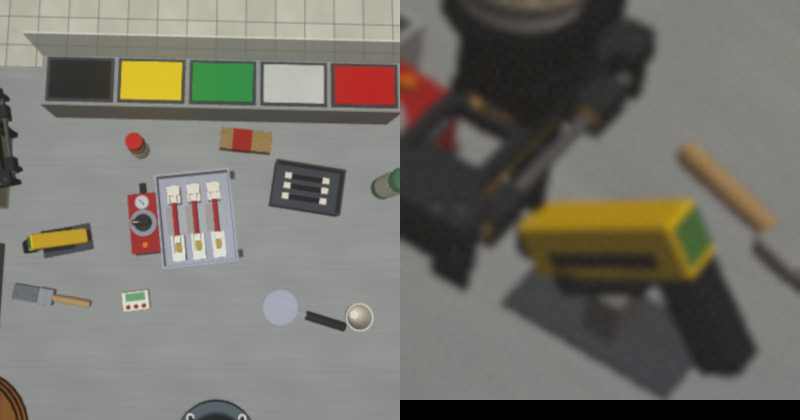

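The final view shows the thermometer back in its stand (top centroid within 0.6 px of the start). The switch mark points left after its clockwise quarter turn, three ruby lamps are fitted, three spent lamps lie in the pan, and the bystanders are untouched. Handing in.

```bash
python3 -c "
from rig import robot
print(robot.hand_in())"
```

```text
the job is handed in; nothing more can be done
None
```

The job is done and handed in at about 70 s: three spent lamps in the pan, three ruby lamps seated, the switch on, bay1's lamp aimed at for 3 s from about 15 cm (aim worked out from pose and pictures; no thermometer reading to check it), and the thermometer back in its stand within about 1.5 mm.

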